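Square the pressure plate on the glass stack and seat the domed weight in its dish

TASK

Lay the pressure plate, dish up, on the stack of glass sheets in the jig, squared up snug against both corner fences, and let go of it. Then gently seat the round weight with the domed foot in the plate's dish, so that it sits upright and fully home, with the plate still square to the fences; do not drop or bang anything on the glass, and leave the square-based weight and the bottle where they are.

Things in the scene. Friction and masses are not known exactly. Their poses are not given: they have to be found in the camera images.
- plate: Loose aluminium pressure plate, 140 (its x) by 100 (its y) by 10 mm thick, 0.42 kg, flat on the bench at the start. A round boss, outer diameter 62 mm, rises from its middle, 10 to 33 mm above the underside, with a bowl-shaped dish in its top; grip it from above across the boss. Origin: centre of the underside; z up. Same after a half turn about z.
- dish (a point): Centre of the flat floor of the dish in the plate, on the plate's axis, 13 mm above the plate's underside. The dish is 20 mm deep: its floor is 35 mm across, widening with steep curved flanks to 55 mm at the rim, about 1.5 to 2 mm wider all round than the domed foot.
- jig: Fixed steel jig: board 200 (x) by 160 (y) by 12 mm with six glass sheets, 140 by 100 mm, stacked square on it (fixed; top 30 mm above the bench). Two steel fences, 12 mm thick, tops 8 mm above the glass, meet in a corner: one on the stack's +x side (inner face x = +70 mm), one on its -y side (inner face y = -50 mm); other sides open. Origin: centre of the board's underside, on the bench.
- home (a point): Centre of the top of the glass stack, 30 mm above the bench, axes as the jig's: where the centre of the plate's underside lies, with plate x along jig x (either way round), when the plate touches both fences.
- weight: Loose round steel weight with a domed foot, 97 mm tall, 0.5 to 0.8 kg. The foot is flat over its middle 32 mm, curves out to 51 mm across 20 mm up and is 54 mm across from 27 to 34 mm up; above is a neck of 30 mm diameter from 42 to 82 mm, and a cap of 36 mm from 86 to 94 mm. Stands upright on the bench. Origin: centre of the underside; z up.
- square_weight: Bystander: loose steel weight with a square flat block, 58 by 58 by 36 mm, under the same kind of neck, 97 mm tall in all. It may stand in either of two places, the domed weight in the other. Origin: centre of the underside.
- bottle: Bystander: loose closed white bottle, 60 mm diameter, 150 mm tall. Origin: centre of the underside.
Things that resemble listed ones, but are neither listed nor needed, are in the scene too. What is shaped like the weight but orange or pink is not meant.

How it is judged:
By the outcome, as a careful person would: the job done as asked, in the order asked, and still so for the second after the job is handed in, with the robot touching nothing.
It also fails if it takes over 54 s, if anything falls off the work surface, if the arm or the gripper's body presses on something with over 40 N, if the wrist force passes 120 N, or if a joint passes its speed limit or range.

ROBOT

A 6-joint arm with a two-finger parallel gripper is mounted at the origin on the work surface. World frame = base frame: x ahead of the robot, y to its left, z up, the work surface at z = 0. Lengths are in m, angles in rad, forces in N, time in s.
With the tool pointing down it reaches from about 0.35 to 1 m from the base axis. Payload 7.1 kg.
Tool frame: the origin (TCP) lies on the centre line of the jaws, within the pads' length; the fingertips stand 19 mm ahead of it and the grasp point (between the pads) is the TCP (manip.tips_ahead is the distance from the TCP to the fingertips, in m); y points along the fingers, x is the direction in which the jaws open and shut, and the axes are right-handed (so a half turn about y gives the same grasp; the last joint's range is limited). The gripper opens to 85 mm and grips with 20 to 120 N. Pads are 22 mm wide; open, the fingers measure 114 mm over their backs; the gripper's body (76 mm by 85 mm) begins 54 mm behind the grasp point. The pads swing forward as they close: fully open they stand 13 mm farther back than shut.
Start: joints at [-1.23, 0.423, 1.63, -0, 1.089, -0.019], TCP at [0.22, -0.585, 0.25] pointing down, gripper open.
Joint ranges: [-3, 3], [-0.9, 2.11], [0.09, 2.58], [-1.31, 4.45], [0.11, 2.69], [-2.54, 2.54]. Speed limits (rad/s): [2.39, 2.39, 3.01, 3.14, 3.14, 3.14].

INTERFACE

Orientations are given as a unit quaternion [x, y, z, w].
In Python, from bench import sensors, camera, camera_info, ticket, manip gives the robot as it stands.
- The arm moves only by the shell command python3 -m creep 'ROWS'. ROWS is JSON, a list of rows, each a list of 7 numbers: the shift along the tool's x, y, z in m, then the turn, a rotation vector about the tool's x, y, z in rad, then the finger opening in m, from 0 to 0.0854. A call has 1 to 12 rows; each row shifts and turns the commanded pose from where the row before left it, along the tool's axes as they then stand; what a row does not reach is not made up. A row lasts 1/12 s, in which the tool goes at most 41.7 mm and 7.16 degrees, less where a joint would pass 70% of its speed; a pose out of reach is approached as far as the arm can. A call with a gripper value outside its range is refused whole. The fingers move at their own pace and stop on an object; the grip force is fixed at half the most. Time passes only in rows, so rows that do not move let the fingers close. It gives the time, the measured TCP pose, the force and the opening at its end, in the units of the state.
- sensors.read_state(): the state, without advancing time (a new reading comes with each control period).
- camera(name): name is "scene" or "side" or "wrist"; returns the picture (480x640x3 uint8, red, green, blue); there is no depth.
- camera_info(name): a dict with "intrinsics" (3x3 intrinsics, pixels), "extrinsics" (4x4, takes a point from camera to world coordinates). Camera axes: x right, y down, z forward; pixel columns grow to the right and rows downward; lengths in m; the calibration is good to about 2 mm. A picture is of the moment at which its call begins: read the wrist's pose just before it. camera_info takes no time and is no camera call; for the wrist camera it gives the pose at the moment of the call.
- ticket.hand_in(): hands the job in, once; it reports no verdict.
The state is a dict: "time": time; "joints": joint angles; "joint_velocities": joint speeds; "effort": joint torques, N m; "eef_pos": TCP position; "tcp_rot": TCP orientation; "force": force on the tool from outside, world axes, zero at the start; "torque": the same for the moment, N m; "opening": finger opening in m.
Only numpy, scipy, OpenCV 4.12 (cv2) and the standard library are available. Lean on these libraries where they do the work, as an engineer would, in place of code of your own. Each camera call takes 0.05 s, during which the arm holds its last target.

## Working session

There is one attempt and no reset: what is moved stays moved. The work goes in short steps, Python scripts to look and compute and a shell command to move; the robot and the scene stay as the last step left them, time stands still between calls to the robot, and variables do not carry over. Pictures are saved under pics/ and viewed, and the job is handed in when it is done.

```bash
ls; mkdir -p pics
python3 - <<'E'
from bench import sensors,camera,camera_info,manip
import cv2,numpy as np
np.set_printoptions(precision=4,suppress=True)
s=sensors.read_state();print(s)
for n in ["scene","side","wrist"]:
    i=camera_info(n);print(n,np.array(i["intrinsics"]),np.array(i["extrinsics"]))
    cv2.imwrite(f"pics/{n}0.png",camera(n)[:,:,::-1])
print(dir(manip))
E
```

```text
pics
{'time': 0.0, 'joints': array([-1.23  ,  0.4239,  1.6307,  0.    ,  1.0886, -0.019 ]), 'joint_velocities': array([ 0.001 , -0.0006, -0.0009,  0.0007, -0.0013,  0.0003]), 'effort': array([  0.0006, -55.7388, -28.1741,  -0.    ,   0.0074,  -0.    ]), 'eef_pos': array([ 0.2199, -0.5845,  0.2495]), 'tcp_rot': array([-0.5811,  0.4029, -0.402 ,  0.5817]), 'force': array([-0.3093,  0.2512,  0.1228]), 'torque': array([ 0.0478,  0.0266, -0.0185]), 'opening': 0.08552341706747207}
scene [[482.5622   0.     325.2276]
 [  0.     482.5622 248.2052]
 [  0.       0.       1.    ]] [[-0.8278  0.4821 -0.287   0.8818]
 [ 0.5609  0.6966 -0.4475  0.5806]
 [-0.0158 -0.5313 -0.847   1.1489]
 [ 0.      0.      0.      1.    ]]
side [[490.9662   0.     316.4135]
 [  0.     490.9662 234.3569]
 [  0.       0.       1.    ]] [[-0.9738 -0.1227  0.1913  0.2939]
 [-0.2272  0.5467 -0.8059  0.9708]
 [-0.0057 -0.8283 -0.5603  0.7226]
 [ 0.      0.      0.      1.    ]]
wrist [[394.6138   0.     323.1907]
 [  0.     394.6138 236.1326]
 [  0.       0.       1.    ]] [[ 0.3518 -0.8913 -0.2859  0.2928]
 [-0.9361 -0.3358 -0.1048 -0.5574]
 [-0.0026  0.3045 -0.9525  0.3721]
 [ 0.      0.      0.      1.    ]]
['PlanningError', '__class__', '__delattr__', '__dict__', '__dir__', '__doc__', '__eq__', '__format__', '__ge__', '__getattribute__', '__getstate__', '__gt__', '__hash__', '__init__', '__init_subclass__', '__le__', '__lt__', '__module__', '__ne__', '__new__', '__reduce__', '__reduce_ex__', '__repr__', '__setattr__', '__sizeof__', '__str__', '__subclasshook__', '__weakref__', 'tips_ahead']
```

View pics/scene0.png

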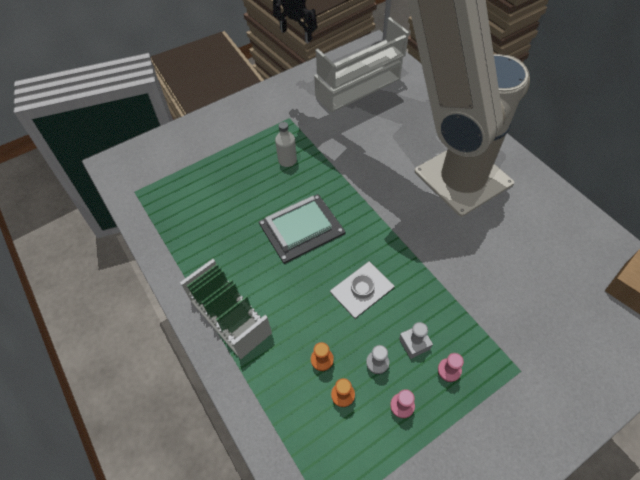

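View pics/side0.png

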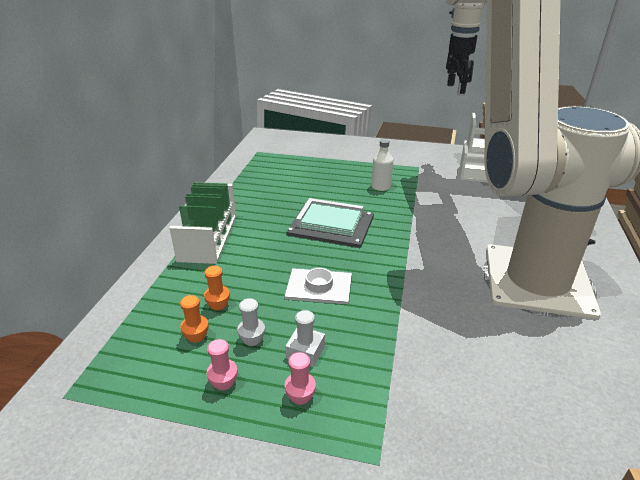

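View pics/wrist0.png

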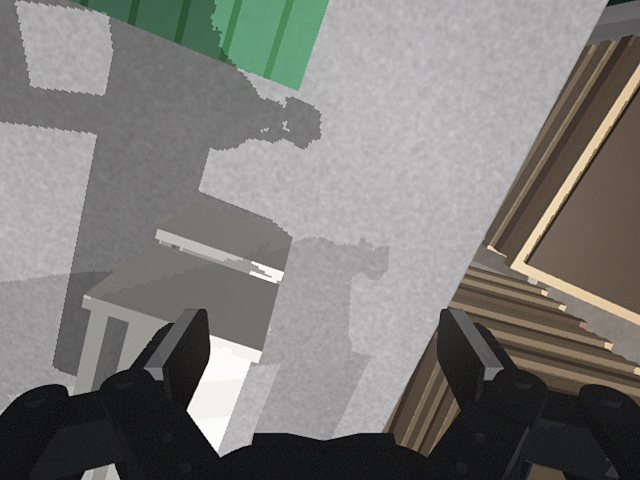

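The scene view shows these things:

- Jig: (302,225)
- Plate: (362,288)
- Bottle: (286,147)
- Lookalikes for the weight: orange (322,356) and (343,391), pink (452,367) and (403,403), grey round (378,358), grey square-based (417,340). I choose the grey round one at (378,358).

Next I check that choice in a close crop.

Run:
```python
import cv2,numpy as np
a=cv2.imread("pics/scene0.png");b=cv2.imread("pics/side0.png")
c=np.hstack([cv2.resize(a[310:410,340:450],None,fx=3.5,fy=3.5,interpolation=2),cv2.resize(b[285:385,220:335],None,fx=3.5,fy=3.5,interpolation=2)])
cv2.imwrite("pics/cropw.png",c)
cv2.imwrite("pics/cropj.png",cv2.resize(a[180:325,240:410],None,fx=4,fy=4,interpolation=2))
cv2.imwrite("pics/cropjs.png",cv2.resize(b[190:310,270:390],None,fx=5,fy=5,interpolation=2))
```

```text
(no output)
```

View pics/cropw.png

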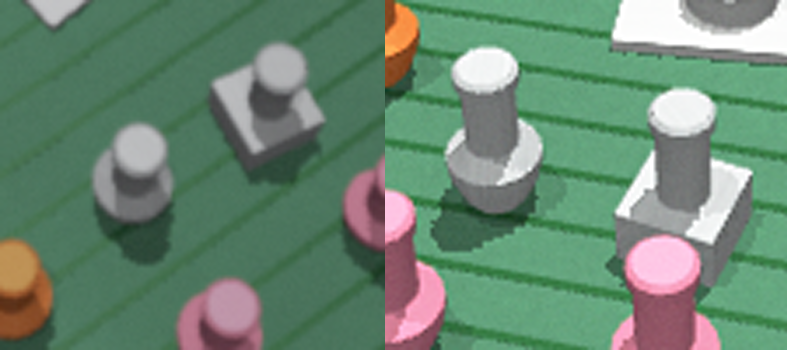

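View pics/cropj.png

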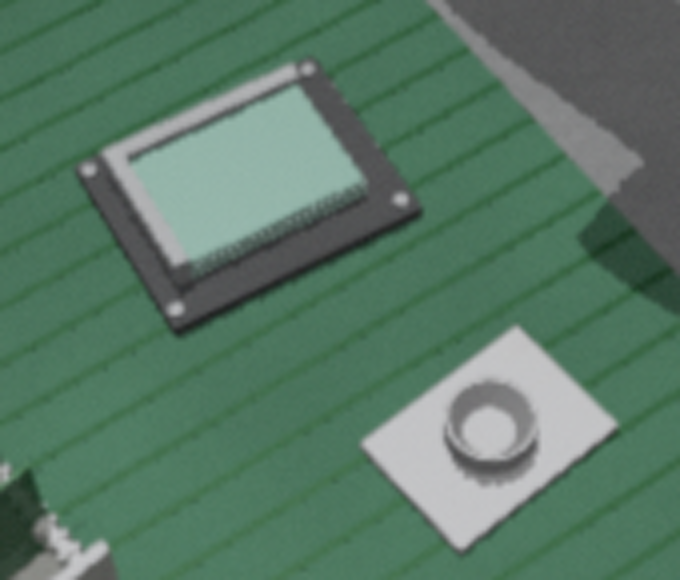

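View pics/cropjs.png

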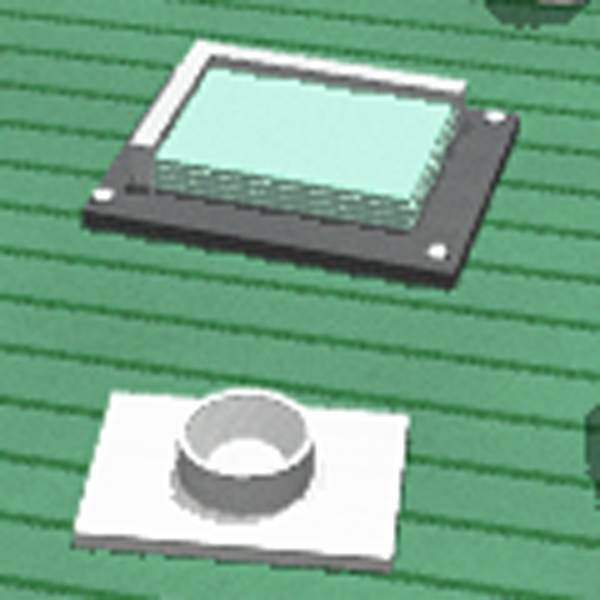

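The crop confirms that the round grey weight with the domed foot is at scene (378,358) and the square-based one at (417,340). In the jig, the fences are on the far sides. Next I measure positions.

```bash
cat > h.py <<'E'
from bench import sensors,camera,camera_info
import cv2,numpy as np
from scipy.spatial.transform import Rotation as R
np.set_printoptions(precision=4,suppress=True)
def grab(n,fn):
    i=camera_info(n); im=camera(n)[:,:,::-1].copy(); cv2.imwrite(f"pics/{fn}.png",im)
    return im,(np.array(i["intrinsics"]),np.array(i["extrinsics"]))
def cal(n):
    i=camera_info(n);return np.array(i["intrinsics"]),np.array(i["extrinsics"])
def onplane(c,uv,z):
    K,E=c; d=np.c_[np.atleast_2d(uv),np.ones(len(np.atleast_2d(uv)))]@np.linalg.inv(K).T@E[:3,:3].T
    o=E[:3,3]; return o+d*((z-o[2])/d[:,2:])
def proj(c,P):
    K,E=c; p=(np.atleast_2d(P)-E[:3,3])@E[:3,:3]@K.T; return p[:,:2]/p[:,2:]
def quad(mask):
    cs,_=cv2.findContours(mask.astype(np.uint8),cv2.RETR_EXTERNAL,cv2.CHAIN_APPROX_NONE)
    c=max(cs,key=cv2.contourArea)
    return c
E
python3 - <<'E'
from h import *
cs,cd=cal("scene"),cal("side")
def rep(n,P):
    P=np.array(P);
    print(n,P[:,:2].tolist(),"c",P.mean(0),"edges",[round(float(np.linalg.norm(P[i]-P[(i+1)%4])),4) for i in range(4)],
     "ang",[round(float(np.degrees(np.arctan2(*(P[(i+1)%4]-P[i])[[1,0]]))),2) for i in range(4)])
S=lambda L:np.array(L)/4+[240,180]-0.375
D=lambda L:np.array(L)/5+[270,190]-0.4
rep("plate sc",onplane(cs,S([(362,442),(516,326),(618,426),(462,549)]),.010))
rep("plate sd",onplane(cd,D([(78,545),(112,392),(408,412),(395,560)]),.010))
rep("glass sc",onplane(cs,S([(130,158),(300,86),(366,184),(192,266)]),.030))
rep("glass sd",onplane(cd,D([(155,162),(210,68),(457,104),(415,200)]),.030))
rep("board sc",onplane(cs,S([(77,170),(312,58),(421,212),(178,332)]),.012))
print("boss sc",onplane(cs,S([(490,424)]),.033),"sd",onplane(cd,D([(247,442)]),.033))
Cs=lambda u,v:np.array([u/3.5+340,v/3.5+310])-.36
Cd=lambda u,v:np.array([(u-385)/3.5+220,v/3.5+285])-.36
print("w sc",onplane(cs,Cs(140,148),.095),"sd",onplane(cd,Cd(486,70),.095))
print("sq sc",onplane(cs,Cs(280,67),.095),"sd",onplane(cd,Cd(682,112),.095))
E
```

```text
plate sc [[0.5586234114610578, 0.0945340775585955], [0.42168785994055097, 0.08106200109446682], [0.4123503372971796, 0.18097674820658283], [0.5492921592683614, 0.1939148072316041]] c [0.4855 0.1376 0.01  ] edges [0.1376, 0.1004, 0.1376, 0.0998] ang [-174.38, 95.34, 5.4, -84.64]
plate sd [[0.5468077421301574, 0.20318568207018206], [0.5611958388640916, 0.09603111202672632], [0.4228185688116909, 0.08025821130139521], [0.41090566344597657, 0.18230100541387906]] c [0.4854 0.1404 0.01  ] edges [0.1081, 0.1393, 0.1027, 0.1375] ang [-82.35, -173.5, 96.66, 8.74]
glass sc [[0.5723201035712957, -0.17771863127994003], [0.43719625455794825, -0.16233797198361066], [0.44686966491797153, -0.0632605321514833], [0.5839296879414477, -0.07493221025666785]] c [ 0.5101 -0.1196  0.03  ] edges [0.136, 0.0995, 0.1376, 0.1034] ang [173.51, 84.42, -4.87, -96.44]
glass sd [[0.5838884565049847, -0.07250888552274237], [0.5785757937954379, -0.17292845139193702], [0.4388145647075492, -0.16472945203082456], [0.4452130333423392, -0.0667190722895411]] c [ 0.5116 -0.1192  0.03  ] edges [0.1006, 0.14, 0.0982, 0.1388] ang [-93.03, 176.64, 86.26, -2.39]
board sc [[0.6042859306414619, -0.20263028028938923], [0.4081441266138286, -0.19114444200418979], [0.4214999122610032, -0.03148049269145703], [0.6151583962485693, -0.04545663504720876]] c [ 0.5123 -0.1177  0.012 ] edges [0.1965, 0.1602, 0.1942, 0.1575] ang [176.65, 85.22, -4.13, -93.96]
boss sc [[0.4892 0.1408 0.033 ]] sd [[0.4846 0.1457 0.033 ]]
w sc [[0.579 0.324 0.095]] sd [[0.5794 0.3264 0.095 ]]
sq sc [[0.4682 0.3321 0.095 ]] sd [[0.4685 0.3344 0.095 ]]
```

Run:
```python
from h import *
from bench import manip
print(manip.tips_ahead)
s=sensors.read_state();M=R.from_quat(s["tcp_rot"]).as_matrix();print(M)
E=cal("wrist")[1]
print("cam in tool",M.T@(E[:3,3]-s["eef_pos"]),"cam axes in tool\n",M.T@E[:3,:3])
# neighbours (tops z~.095)
cs,cd=cal("scene"),cal("side")
a=cv2.imread("pics/scene0.png");hsv=cv2.cvtColor(a,cv2.COLOR_BGR2HSV)
print("approx",onplane(cs,[(322,351),(343,386),(455,361),(405,397),(283,127)],.095)[:,:2])
print(onplane(cd,[(214,272),(191,303),(219,347),(299,361)],.095)[:,:2])
t=M.T@(np.array([.487,.140,.25])-s["eef_pos"]);print(t)
```

```text
0.019
[[ 0.3521 -0.0004  0.936 ]
 [-0.936   0.0011  0.3521]
 [-0.0012 -1.      0.    ]]
cam in tool [ 0.0001 -0.1225  0.0778] cam axes in tool
 [[ 1.      0.     -0.0013]
 [ 0.0012 -0.3046  0.9525]
 [-0.0004 -0.9525 -0.3046]]
approx [[ 0.6856  0.2482]
 [ 0.6922  0.3403]
 [ 0.453   0.436 ]
 [ 0.5957  0.4351]
 [ 0.3851 -0.4131]]
[[0.6821 0.2485]
 [0.6873 0.3462]
 [0.5925 0.4385]
 [0.4514 0.438 ]]
[-0.5842  0.0004  0.5051]
```

```bash
python3 -m creep '[[-0.0238,0,0.0311,0,0,0,0.0854],[-0.0238,0,0.0311,0,0,0,0.0854],[-0.0238,0,0.0311,0,0,0,0.0854],[-0.0238,0,0.0311,0,0,0,0.0854],[-0.0238,0,0.0311,0,0,0,0.0854],[-0.0238,0,0.0311,0,0,0,0.0854],[-0.0238,0,0.0311,0,0,0,0.0854],[-0.0238,0,0.0311,0,0,0,0.0854],[-0.0238,0,0.0311,0,0,0,0.0854],[-0.0238,0,0.0311,0,0,0,0.0854],[-0.0238,0,0.0311,0,0,0,0.0854],[-0.0238,0,0.0311,0,0,0,0.0854]]'
python3 -m creep '[[-0.0238,0,0.0311,0,0,0,0.0854],[-0.0238,0,0.0311,0,0,0,0.0854],[0,0,0,0,0.12,0,0.0854],[0,0,0,0,0.12,0,0.0854],[0,0,0,0,0.1,0,0.0854],[0,0,0,0,0.1,0,0.0854],[0,0,0,0,0,0,0.0854],[0,0,0,0,0,0,0.0854]]'
python3 - <<'E'
from h import *
s=sensors.read_state();M=R.from_quat(s["tcp_rot"]).as_matrix();print(s["eef_pos"],M,s["time"])
grab("wrist","w1")
E
```

```text
time: 1.15
eef_pos: [0.4694, -0.1844, 0.2503]
tcp_rot: [0.581, -0.402, 0.402, -0.581]
force: [1.1, -0.7, -0.3]
opening: 0.0851
time: 1.82
eef_pos: [0.5101, -0.1197, 0.2502]
tcp_rot: [-0.48, 0.519, -0.519, 0.48]
force: [-0.3, -0.9, 0.5]
opening: 0.0851
[ 0.5101 -0.1197  0.2502] [[-0.0771 -0.0003  0.997 ]
 [-0.997   0.0001 -0.0771]
 [-0.0001 -1.     -0.0003]] 1.8167
```

View pics/w1.png

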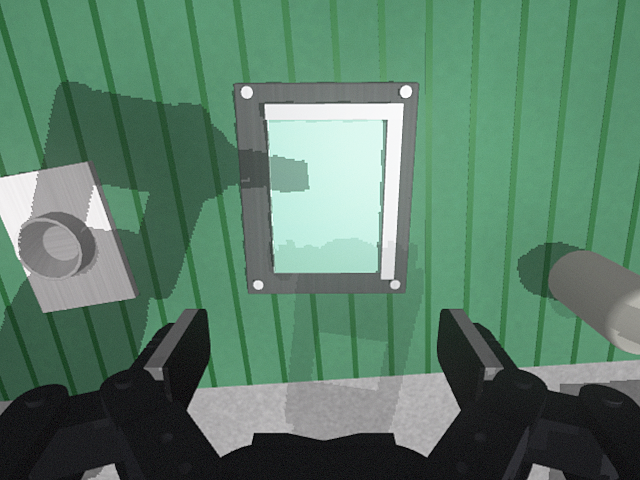

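The wrist view shows the jig upright. The bright fence runs along the top (+x) and right (−y), the glass corners are near (268,120), (385,118), (380,272) and (274,272), and the plate is at the left, (62,245).

Run:
```python
from h import *
c=cal("wrist")
im=cv2.imread("pics/w1.png").astype(int)
print(im[110,265:410:12].tolist());print(im[100:125:2,330].tolist());print(im[200,370:410:2].tolist())
cv2.imwrite("pics/w1c.png",cv2.resize(im[70:300,225:425].astype(np.uint8),None,fx=2.6,fy=2.6,interpolation=cv2.INTER_NEAREST)[:600])
```

```text
[[233, 231, 230], [238, 238, 238], [239, 237, 237], [240, 239, 239], [242, 242, 241], [242, 242, 240], [244, 245, 243], [245, 245, 245], [247, 246, 246], [248, 247, 247], [249, 248, 248], [250, 249, 248], [120, 124, 120]]
[[130, 132, 125], [73, 79, 68], [243, 241, 241], [245, 243, 242], [243, 243, 242], [245, 244, 244], [244, 243, 243], [244, 243, 242], [244, 243, 243], [243, 243, 242], [213, 227, 179], [240, 248, 219], [238, 247, 216]]
[[236, 246, 215], [238, 247, 217], [237, 246, 213], [237, 246, 213], [241, 250, 220], [141, 158, 118], [142, 157, 121], [205, 205, 202], [247, 247, 246], [245, 244, 244], [246, 245, 244], [245, 245, 244], [245, 245, 244], [249, 248, 248], [180, 181, 176], [121, 127, 118], [123, 125, 119], [126, 127, 120], [123, 127, 119], [125, 128, 122]]
```

View pics/w1c.png

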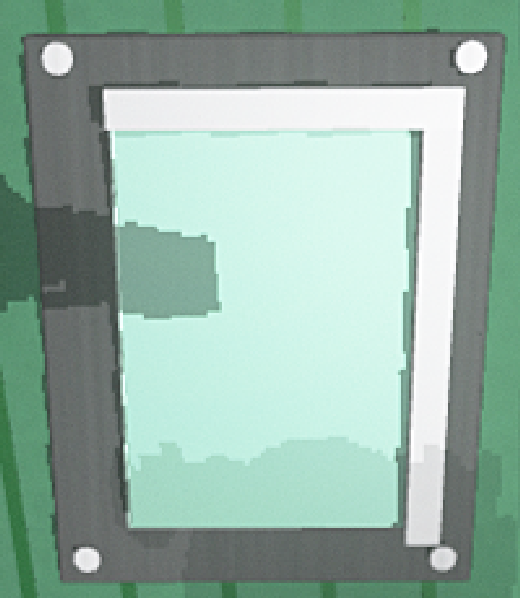

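Run:
```python
from h import *
c=cal("wrist")
im=cv2.imread("pics/w1.png").astype(int)
f=((im.min(2)>190)&(im[:,:,1]-im[:,:,2]<14))
top=[];bo=[]
for u in range(275,375,3):
    v=np.where(f[95:130,u])[0]+95; top.append((u,v.max()+.5)); bo.append((u,v.min()-.5))
ri=[];ro=[]
for v in range(135,262,3):
    u=np.where(f[v,375:408])[0]+375; ri.append((u.min()-.5,v)); ro.append((u.max()+.5,v))
fit={}
for n,L in [("x in",top),("x out",bo),("y in",ri),("y out",ro)]:
    P=onplane(c,L,.038)[:,:2].astype(np.float32)
    vx,vy,x,y=cv2.fitLine(P,cv2.DIST_HUBER,0,.01,.01).ravel()
    fit[n]=(np.array([x,y]),np.array([vx,vy]));print(n,"pt",x,y,"ang",np.degrees(np.arctan2(vy,vx))%180)
def inter(a,b):
    t=np.linalg.solve(np.c_[a[1],-b[1]],b[0]-a[0]);return a[0]+t[0]*a[1]
C=inter(fit["x in"],fit["y in"]);Co=inter(fit["x out"],fit["y out"]);print("corner in",C,"out",Co,Co-C)
g=((im[:,:,1]-im[:,:,2]>22)&(im[:,:,0]>150)).astype(np.uint8)
gx=[];
for u in range(285,370,3):
    v=np.where((im[262:285,u,1]-im[262:285,u,2]>12)&(im[262:285,u,1]>140))[0]+262
    if len(v): gx.append((u,v.max()+.5))
P=onplane(c,gx,.030)[:,:2].astype(np.float32);l=cv2.fitLine(P,cv2.DIST_HUBER,0,.01,.01).ravel();print("glass -x",l)
for yaw in np.radians([-4.4,-4.0,-5.0]):
    X=np.array([np.cos(yaw),np.sin(yaw)]);Y=np.array([-X[1],X[0]])
    print(np.degrees(yaw),"home",C-.07*X+.05*Y,"glass -x edge to corner along X",(C-l[2:])@X)
bolts=[];
n,lab,st,ce=cv2.connectedComponentsWithStats((im.min(2)>200).astype(np.uint8))
for i in range(1,n):
    if 40<st[i,4]<400: bolts.append((ce[i].round(1).tolist(),int(st[i,4]),onplane(c,ce[i],.013)[0,:2].round(4).tolist()))
print(bolts)
```

```text
x in pt 0.58037466 -0.12216014 ang 85.56172
x out pt 0.5918354 -0.13397186 ang 85.558975
y in pt 0.50040895 -0.17154245 ang 175.93286
y out pt 0.50883627 -0.18419732 ang 175.64102
corner in [ 0.5761 -0.1769] out [ 0.5875 -0.1902] [ 0.0113 -0.0133]
glass -x [ 0.0769  0.997   0.4424 -0.1148]
-4.4 home [ 0.5102 -0.1217] glass -x edge to corner along X 0.13807586200511682
-4.0 home [ 0.5098 -0.1222] glass -x edge to corner along X 0.13771144417027278
-5.0 home [ 0.5107 -0.121 ] glass -x edge to corner along X 0.13860986525406993
[([405.6, 91.2], 120, [0.5973, -0.1971]), ([246.5, 91.9], 109, [0.6073, -0.0611]), ([258.0, 284.6], 65, [0.4273, -0.0479]), ([394.8, 284.2], 56, [0.4172, -0.1839])]
```

```bash
python3 -m creep '[[-0.0368,0,-0.0063,0,0,0,0.0854],[-0.0368,0,-0.0063,0,0,0,0.0854],[-0.0368,0,-0.0063,0,0,0,0.0854],[-0.0368,0,-0.0063,0,0,0,0.0854],[-0.0368,0,-0.0063,0,0,0,0.0854],[-0.0368,0,-0.0063,0,0,0,0.0854],[-0.0368,0,-0.0063,0,0,0,0.0854],[0,0,0,0,-0.085,0,0.0854],[0,0,0,0,-0.085,0,0.0854],[0,0,0,0,0,0,0.0854],[0,0,0,0,0,0,0.0854]]'
python3 - <<'E'
from h import *
s=sensors.read_state();M=R.from_quat(s["tcp_rot"]).as_matrix();print(s["eef_pos"],M,s["time"])
grab("wrist","w2")
E
```

```text
time: 2.78
eef_pos: [0.4869, 0.1405, 0.2503]
tcp_rot: [0.522, -0.477, 0.477, -0.522]
force: [-0.1, -0.6, 1.0]
opening: 0.0851
[0.4869 0.1405 0.2503] [[ 0.0888 -0.0001  0.996 ]
 [-0.996  -0.      0.0888]
 [ 0.     -1.     -0.0001]] 2.7833
```

View pics/w2.png

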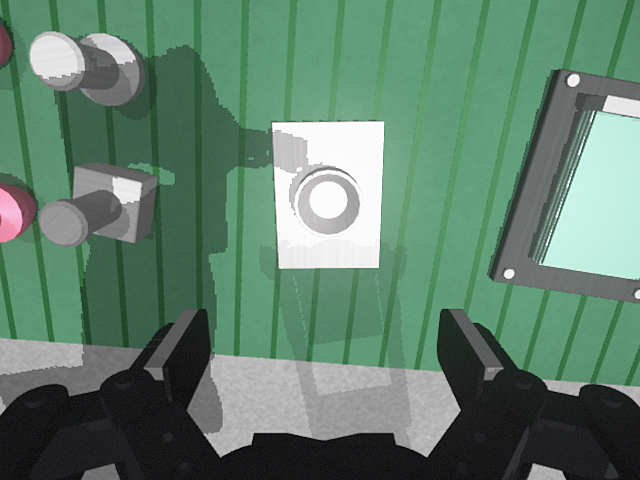

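The wrist view shows the plate upright with corners near (272,122), (384,121), (380,268) and (279,269), and the boss at (328,200).

Run:
```python
from h import *
c=cal("wrist");im=cv2.imread("pics/w2.png").astype(int)
m=((im[:,:,1]-im[:,:,2]<14)&(im.min(2)>70)).astype(np.uint8);m[:, :240]=0;m[:,420:]=0;m[:90]=0;m[285:]=0
e={"top":[],"bot":[],"l":[],"r":[]}
for u in range(310,375,3):
    v=np.where(m[105:150,u])[0]; e["top"].append((u,v.min()+105-.5))
    v=np.where(m[230:283,u])[0]; e["bot"].append((u,v.max()+230+.5))
for v in range(180,262,3):
    u=np.where(m[v,255:400])[0]+255;e["l"].append((u.min()-.5,v));e["r"].append((u.max()+.5,v))
L={}
for k in e:
    P=onplane(c,e[k],.010)[:,:2].astype(np.float32);vx,vy,x,y=cv2.fitLine(P,cv2.DIST_HUBER,0,.01,.01).ravel()
    L[k]=(np.array([x,y]),np.array([vx,vy]));print(k,x,y,np.degrees(np.arctan2(vy,vx))%180)
I=lambda a,b:a[0]+np.linalg.solve(np.c_[a[1],-b[1]],b[0]-a[0])[0]*a[1]
Q=np.array([I(L[a],L[b]) for a,b in [("top","l"),("top","r"),("bot","r"),("bot","l")]])
print(Q,Q.mean(0),[np.linalg.norm(Q[i]-Q[(i+1)%4]) for i in range(4)])
cv2.imwrite("pics/w2c.png",cv2.resize(im[150:250,270:390].astype(np.uint8),None,fx=5,fy=5,interpolation=cv2.INTER_NEAREST))
```

```text
top 0.55699486 0.1280809 95.21417
bot 0.4186623 0.10649989 95.04686
l 0.45984176 0.18377328 5.335094
r 0.47578782 0.0851379 5.3483167
[[0.5511 0.1923]
 [0.5602 0.093 ]
 [0.421  0.08  ]
 [0.4122 0.1793]] [0.4861 0.1362] [np.float32(0.09967141), np.float32(0.13979942), np.float32(0.09970473), np.float32(0.13950822)]
```

View pics/w2c.png

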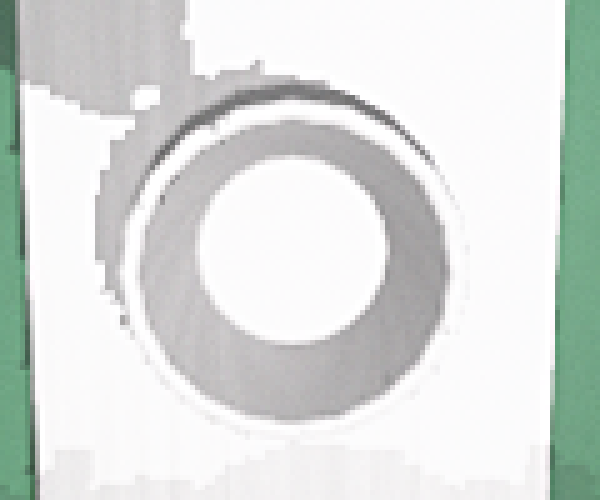

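```bash
python3 -m creep '[[0.0034,0.03,-0.0012,0,0,0,0.0854],[0,0.035,0,0,0,0,0.0854],[0,0.035,0,0,0,0,0.0854],[0,0.035,0,0,0,0,0.0854],[0,0.03,0,0,0,0,0.0854],[0,0.02,0,0,0,0,0.0854],[0,0.015,0,0,0,0,0.0854],[0,0.007,0,0,0,0,0.0854],[0,0,0,0,0,0,0.0854],[0,0,0,0,0,0,0.0854]]'
python3 - <<'E'
from h import *
s=sensors.read_state();print(s["eef_pos"],s["force"])
a,_=grab("wrist","w3");b,_=grab("side","s3")
cv2.imwrite("pics/s3c.png",cv2.resize(b[230:330,260:380],None,fx=6,fy=6,interpolation=2))
E
```

```text
time: 3.67
eef_pos: [0.4864, 0.1367, 0.0436]
tcp_rot: [-0.522, 0.477, -0.477, 0.522]
force: [0.6, 0.1, -0.6]
opening: 0.0851
[0.4864 0.1367 0.0436] [ 0.5965  0.0702 -0.6107]
```

View pics/w3.png

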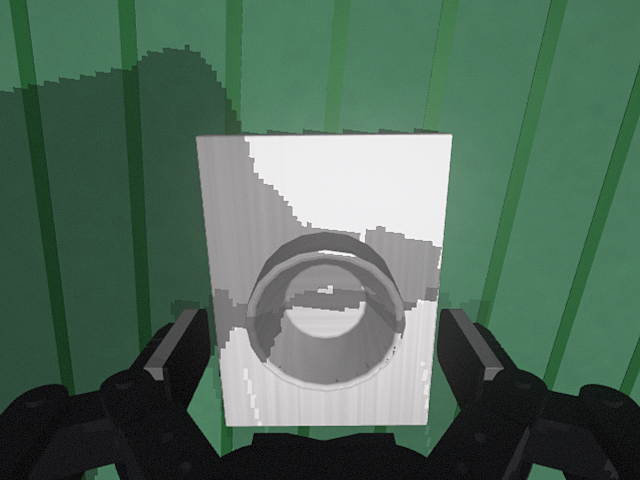

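View pics/s3c.png

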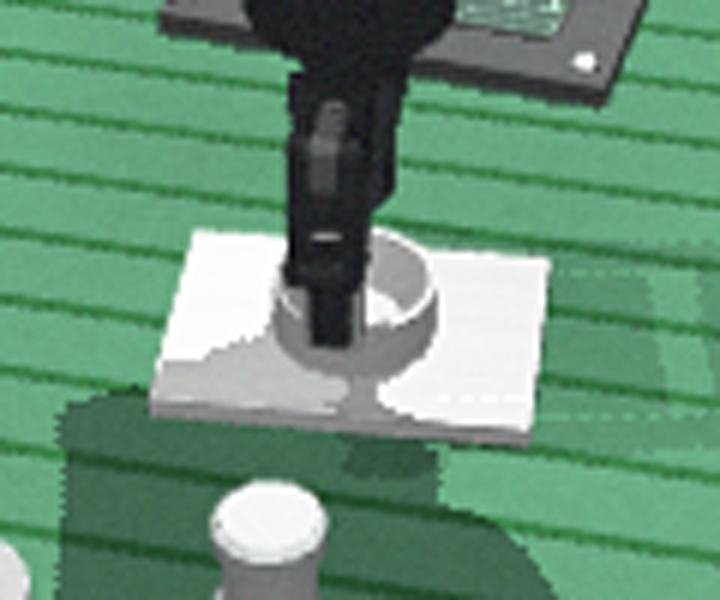

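Run:
```python
from h import *
K,E=cal("side")
for uv in [(312,287.3),(318,287.3)]:
  d=E[:3,:3]@np.linalg.inv(K)@np.array([*uv,1.]);
  for y in (.180,.185,.192): print(uv,y,(E[:3,3]+d*((y-E[1,3])/d[1])).round(4))
```

```text
(312, 287.3) 0.18 [0.4923 0.18   0.033 ]
(312, 287.3) 0.185 [0.491  0.185  0.0374]
(312, 287.3) 0.192 [0.4893 0.192  0.0435]
(318, 287.3) 0.18 [0.4789 0.18   0.0355]
(318, 287.3) 0.185 [0.4778 0.185  0.0398]
(318, 287.3) 0.192 [0.4761 0.192  0.0459]
```

```bash
python3 -m creep '[[0,0.008,0,0,0,0,0.0854],[0,0.0056,0,0,0,0,0.0854],[0,0,0,0,0,0,0.05],[0,0,0,0,0,0,0.05],[0,0,0,0,0,0,0.05],[0,0,0,0,0,0,0.05],[0,0,0,0,0,0,0.05],[0,0,0,0,0,0,0.05],[0,0,0,0,0,0,0.05],[0,0,0,0,0,0,0.05]]'
python3 - <<'E'
from h import *
s=sensors.read_state();print(s["eef_pos"],s["force"],s["opening"])
a,_=grab("wrist","w4");b,_=grab("side","s4")
cv2.imwrite("pics/s4c.png",np.hstack([cv2.resize(b[230:330,260:380],None,fx=4,fy=4,interpolation=2),a[200:600,:][:280].repeat(1,0)[:,140:500].copy() if 0 else cv2.resize(a[100:480,140:500],(379,400))]))
E
```

```text
time: 4.6
eef_pos: [0.4859, 0.137, 0.0303]
tcp_rot: [0.522, -0.477, 0.477, -0.522]
force: [-3.0, -0.4, 7.1]
opening: 0.0605
[0.4859 0.137  0.0303] [-2.9628 -0.3965  7.0579] 0.06050767303639471
```

View pics/s4c.png

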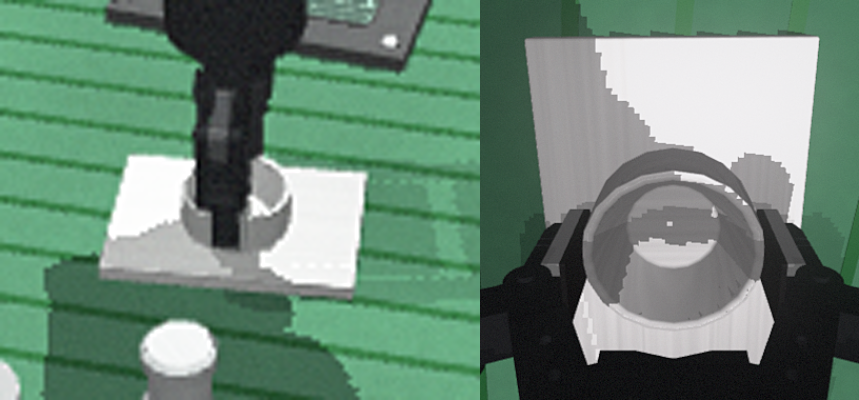

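```bash
python3 -m creep '[[0,-0.006,0,0,0,0,0.05],[0,-0.012,0,0,0,0,0.05],[0,-0.024,0,0,0,0,0.05],[0,-0.03,0,0,0,0,0.05],[0,-0.018,0,0,0,0,0.05],[0,0,0,0,0,0,0.05],[0,0,0,0,0,0,0.05]]'
python3 - <<'E'
from h import *
s=sensors.read_state();print(s["eef_pos"],s["force"],s["opening"],R.from_quat(s["tcp_rot"]).as_matrix())
a,_=grab("wrist","w5");b,_=grab("side","s5")
cv2.imwrite("pics/s5c.png",np.hstack([cv2.resize(b[180:300,250:394],None,fx=3.33,fy=3.33,interpolation=2),cv2.resize(a[100:480,140:500],(315,400))[:399]]) if 0 else cv2.resize(b[180:300,250:394],None,fx=5,fy=5))
E
```

```text
time: 5.28
eef_pos: [0.4866, 0.1372, 0.1208]
tcp_rot: [-0.521, 0.477, -0.478, 0.523]
force: [0.1, -0.9, -4.3]
opening: 0.0602
[0.4866 0.1372 0.1208] [ 0.1452 -0.8988 -4.3035] 0.06016021801186986 [[ 0.0897  0.0026  0.996 ]
 [-0.996   0.0007  0.0896]
 [-0.0005 -1.      0.0026]]
```

View pics/w5.png

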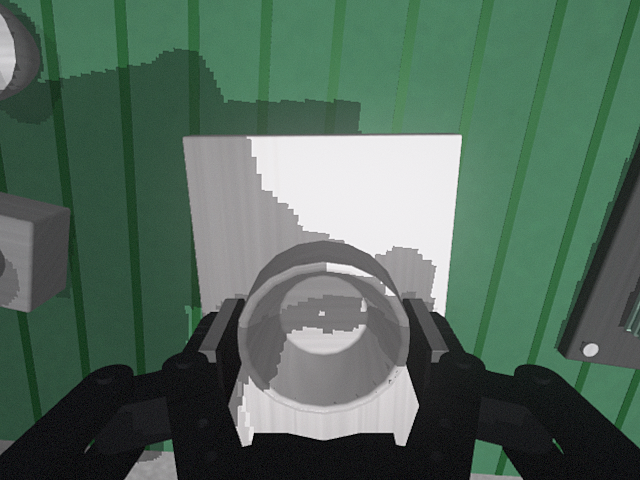

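View pics/s5c.png

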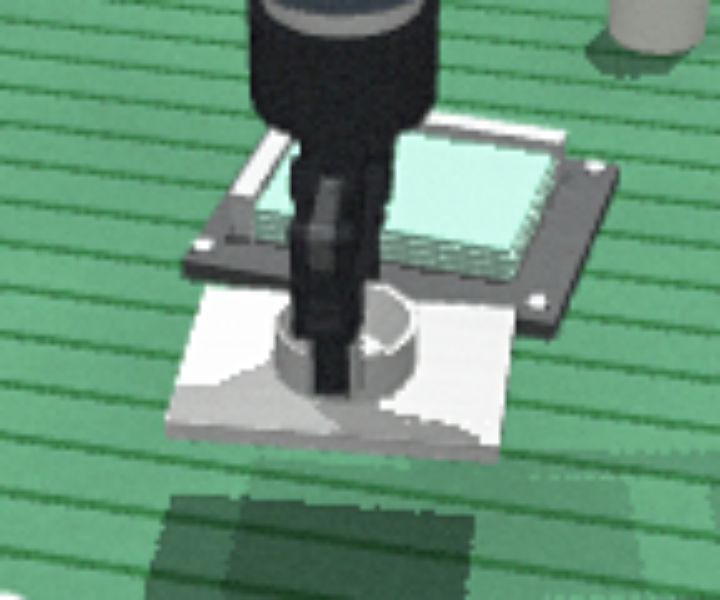

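Run:
```python
from h import *
s=sensors.read_state();c=cal("wrist");im=cv2.imread("pics/w5.png").astype(int)
m=(im[:,:,1]-im[:,:,2]<14)&(im.min(2)>70)
t=[];l=[];r=[]
for u in range(195,452,4):
    v=np.where(m[125:150,u])[0]+125;t.append((u,v.min()-.5))
for v in range(150,285,4):
    u=np.where(m[v,150:490])[0]+150;l.append((u.min()-.5,v));r.append((u.max()+.5,v))
M=R.from_quat(s["tcp_rot"]).as_matrix()
for z in (.0985,.1005,.1025):
  L=[]
  for e in (t,l,r):
    P=((onplane(c,e,z)-s["eef_pos"])@M)[:,[0,2]].astype(np.float32)
    vx,vy,x,y=cv2.fitLine(P,cv2.DIST_HUBER,0,.01,.01).ravel();L.append((np.array([x,y]),np.array([vx,vy])))
  I=lambda a,b:a[0]+np.linalg.solve(np.c_[a[1],-b[1]],b[0]-a[0])[0]*a[1]
  A,B=I(L[0],L[1]),I(L[0],L[2])
  print(z,"corners tool xz",A,B,"width",np.linalg.norm(A-B),[np.degrees(np.arctan2(q[1][1],q[1][0])) for q in L],"centre",(A+B)/2-[0,.07])
```

```text
0.0985 corners tool xz [-0.0499  0.0695] [0.0486 0.0703] width 0.09850292 [np.float32(0.4433368), np.float32(-89.758415), np.float32(-89.51853)] centre [-0.0006 -0.0001]
0.1005 corners tool xz [-0.0492  0.0696] [0.048  0.0704] width 0.097134136 [np.float32(0.4433418), np.float32(-89.7584), np.float32(-89.54849)] centre [-0.0006 -0.    ]
0.1025 corners tool xz [-0.0485  0.0697] [0.0473 0.0705] width 0.09575483 [np.float32(0.4433365), np.float32(-89.7584), np.float32(-89.54849)] centre [-0.0006  0.0001]
```

```bash
python3 -m creep '[[0,0,0,0,0.0855,0,0.05],[0,0,0,0,0.0855,0,0.05],[0.012,0,0.002,0,0,0,0.05],[0.025,0,0.004,0,0,0,0.05],[0.03,0,0.0048,0,0,0,0.05],[0.037,0,0.0056,0,0,0,0.05],[0.037,0,0.0056,0,0,0,0.05],[0.037,0,0.0056,0,0,0,0.05],[0.032,0,0.005,0,0,0,0.05],[0.025,0,0.004,0,0,0,0.05],[0.016,0,0.0025,0,0,0,0.05],[0,0,0,0,0,0,0.05]]'
python3 -m creep '[[0,0,0,0,0,0,0.05],[0,0,0,0,0,0,0.05]]'
python3 - <<'E'
from h import *
s=sensors.read_state();print(s["eef_pos"],s["force"],s["opening"],R.from_quat(s["tcp_rot"]).as_matrix())
a,_=grab("wrist","w6");b,_=grab("side","s6")
cv2.imwrite("pics/s6c.png",cv2.resize(b[150:270,250:394],None,fx=5,fy=5))
E
```

```text
time: 6.38
eef_pos: [0.5041, -0.1197, 0.1185]
tcp_rot: [-0.479, 0.52, -0.52, 0.479]
force: [0.3, 0.7, -4.6]
opening: 0.0608
time: 6.55
eef_pos: [0.5036, -0.1161, 0.1187]
tcp_rot: [-0.48, 0.521, -0.519, 0.479]
force: [-0.5, 0.2, -5.3]
opening: 0.0602
[ 0.5036 -0.1161  0.1187] [-0.5084  0.2464 -5.3179] 0.06017547543132639 [[-0.0806 -0.0024  0.9967]
 [-0.9967  0.0008 -0.0806]
 [-0.0006 -1.     -0.0024]]
```

View pics/w6.png

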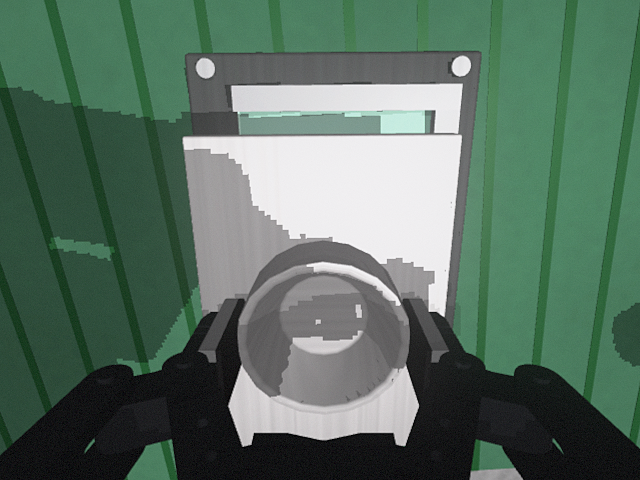

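View pics/s6c.png

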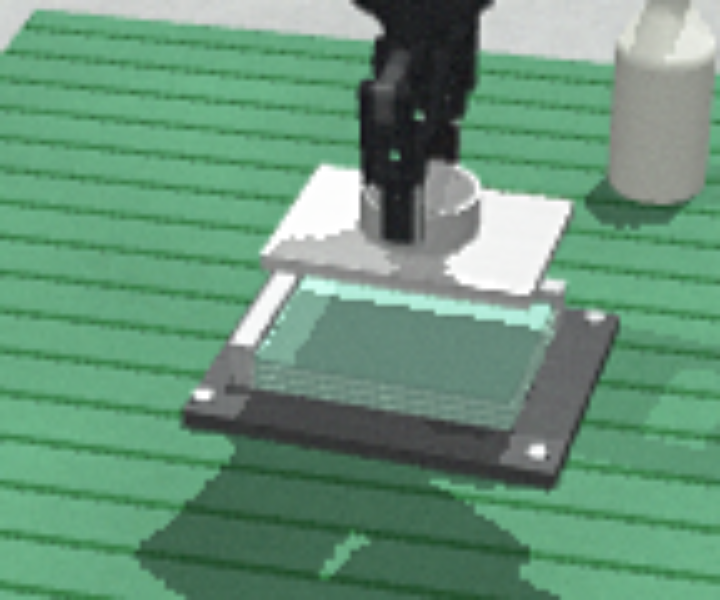

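The plate hangs level over the stack, short of both fences. I lower it next.

```bash
python3 -m creep '[[0,0.01,0,0,0,0,0.05],[0,0.016,0,0,0,0,0.05],[0,0.014,0,0,0,0,0.05],[0,0.008,0,0,0,0,0.05],[0,0.003,0,0,0,0,0.05],[0,0.001,0,0,0,0,0.05],[0,0,0,0,0,0,0.05],[0,0,0,0,0,0,0.05]]'
python3 - <<'E'
from h import *
s=sensors.read_state();print(s["eef_pos"],s["force"],s["opening"],R.from_quat(s["tcp_rot"]).as_matrix()[:,1])
a,_=grab("wrist","w7");b,_=grab("side","s7")
cv2.imwrite("pics/s7c.png",cv2.resize(b[150:270,250:394],None,fx=5,fy=5))
E
```

```text
time: 7.32
eef_pos: [0.5051, -0.1163, 0.0682]
tcp_rot: [0.479, -0.52, 0.52, -0.48]
force: [-0.7, -0.9, -4.8]
opening: 0.0602
[ 0.5051 -0.1163  0.0682] [-0.6759 -0.8549 -4.7892] 0.06016274414767693 [ 0.0009 -0.0002 -1.    ]
```

View pics/w7.png

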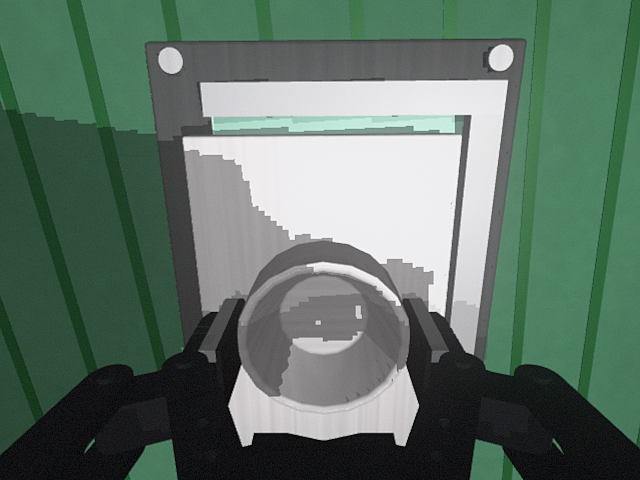

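View pics/s7c.png

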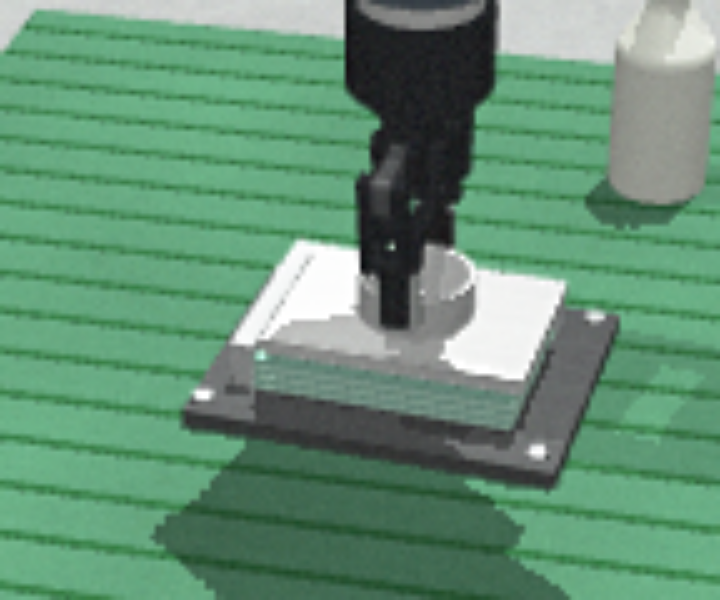

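```bash
python3 -m creep '[[0,0.0015,0,0,0,0,0.05],[0,0.0015,0,0,0,0,0.05],[0,0.001,0,0,0,0,0.05],[0,0.001,0,0,0,0,0.05],[0,0,0,0,0,0,0.05],[0,0,0,0,0,0,0.05]]'; python3 -m creep '[[0,0.0007,0,0,0,0,0.05],[0,0.0006,0,0,0,0,0.05],[0,0,0,0,0,0,0.05],[0,0,0,0,0,0,0.05]]';python3 -m creep '[[0,0.0006,0,0,0,0,0.05],[0,0.0005,0,0,0,0,0.05],[0,0,0,0,0,0,0.05],[0,0,0,0,0,0,0.05]]'
```

```text
time: 7.92
eef_pos: [0.5046, -0.1163, 0.0626]
tcp_rot: [-0.479, 0.52, -0.52, 0.479]
force: [-0.6, -0.2, -4.3]
opening: 0.0602
time: 8.25
eef_pos: [0.5046, -0.1163, 0.0614]
tcp_rot: [-0.479, 0.52, -0.52, 0.479]
force: [-0.4, -1.0, -3.6]
opening: 0.06
time: 8.58
eef_pos: [0.5047, -0.1163, 0.0604]
tcp_rot: [0.479, -0.52, 0.52, -0.479]
force: [-0.4, -1.0, -1.6]
opening: 0.0603
```

Run:
```python
from h import *
a,c=grab("wrist","w8")
s=sensors.read_state();M=R.from_quat(s["tcp_rot"]).as_matrix();print(np.degrees(np.arctan2(M[1,0],M[0,0])))
cv2.imwrite("pics/w8c.png",cv2.resize(a[60:320,140:520],None,fx=2.1,fy=2.1))
```

```text
-94.65480708223528
```

View pics/w8c.png

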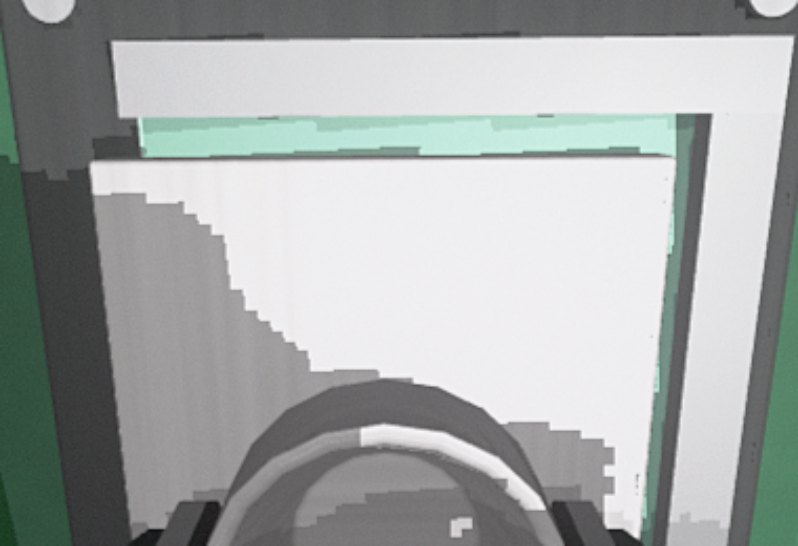

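```bash
python3 -m creep '[[0.001,0,0.001,0,0,0,0.05],[0.001,0,0.001,0,0,0,0.05],[0.001,0,0.001,0,0,0,0.05],[0,0,0.001,0,0,0,0.05],[0,0,0,0,0,0,0.05],[0,0,0,0,0,0,0.05]]'
python3 - <<'E'
from h import *
a,c=grab("wrist","w9")
im=a.astype(int);s=sensors.read_state();M=R.from_quat(s["tcp_rot"]).as_matrix()
print(s["eef_pos"],s["force"])
# profile across gaps
for u in (250,330,420): print(u,im[100:145,u,1].tolist())
for v in (160,200,240): print(v,im[v,445:485].tolist()[::2])
cv2.imwrite("pics/w9c.png",cv2.resize(a[60:320,140:520],None,fx=2.1,fy=2.1))
E
```

```text
time: 9.13
eef_pos: [0.5084, -0.1198, 0.0604]
tcp_rot: [0.479, -0.52, 0.52, -0.479]
force: [-3.0, -0.4, 2.0]
opening: 0.0604
[ 0.5084 -0.1198  0.0604] [-2.5792 -1.2794  2.4448]
250 [216, 216, 214, 214, 216, 214, 213, 213, 215, 220, 214, 217, 213, 212, 216, 219, 216, 214, 214, 214, 213, 213, 218, 216, 217, 217, 213, 199, 191, 191, 205, 226, 229, 205, 113, 99, 169, 231, 235, 238, 237, 236, 235, 237, 238]
330 [225, 225, 225, 227, 226, 226, 225, 227, 227, 225, 226, 225, 225, 227, 226, 226, 225, 226, 227, 226, 225, 225, 226, 227, 228, 229, 223, 209, 212, 192, 159, 211, 251, 228, 110, 141, 214, 238, 239, 238, 237, 238, 239, 237, 238]
420 [235, 234, 235, 233, 235, 233, 234, 235, 234, 233, 235, 236, 235, 236, 235, 235, 236, 238, 237, 236, 236, 237, 237, 237, 238, 234, 224, 217, 219, 232, 231, 145, 143, 115, 126, 197, 234, 241, 238, 238, 239, 236, 237, 237, 238]
160 [[239, 237, 238], [238, 236, 237], [238, 236, 237], [239, 237, 239], [239, 236, 238], [240, 239, 239], [240, 239, 240], [208, 206, 211], [97, 95, 95], [94, 93, 94], [167, 164, 165], [237, 235, 235], [234, 233, 232], [233, 233, 233], [233, 232, 233], [232, 231, 232], [234, 232, 233], [232, 231, 231], [232, 231, 231], [231, 231, 231]]
200 [[240, 239, 239], [241, 239, 240], [239, 237, 238], [241, 239, 239], [242, 240, 242], [214, 213, 217], [96, 92, 96], [99, 97, 97], [165, 164, 165], [233, 231, 232], [230, 228, 228], [232, 231, 231], [231, 230, 230], [230, 229, 230], [229, 228, 228], [230, 228, 229], [230, 228, 228], [229, 226, 227], [228, 226, 227], [228, 226, 227]]
240 [[237, 235, 236], [238, 237, 239], [241, 239, 240], [224, 223, 227], [89, 88, 90], [97, 93, 95], [156, 154, 155], [227, 226, 226], [226, 224, 225], [226, 224, 226], [227, 225, 224], [226, 224, 223], [225, 222, 223], [225, 223, 223], [225, 224, 223], [226, 224, 225], [226, 224, 224], [223, 221, 223], [223, 222, 222], [225, 225, 224]]
```

View pics/w9c.png

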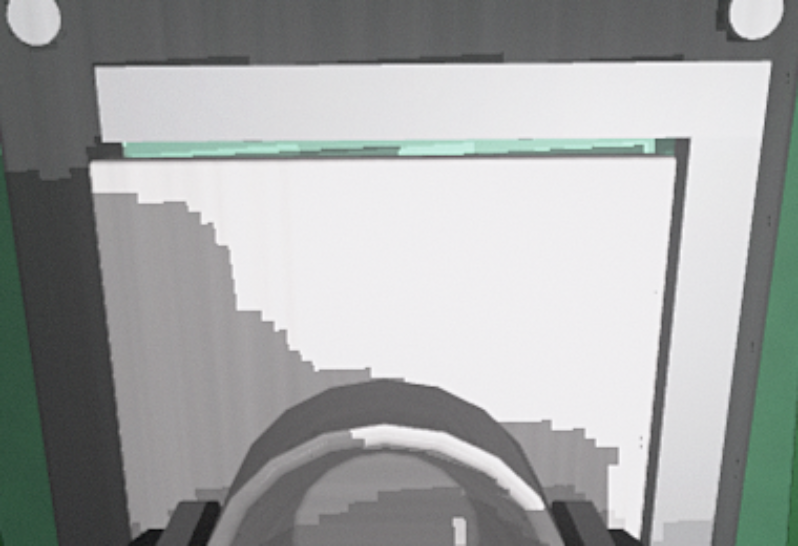

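```bash
python3 -m creep '[[0.0005,0,0.0005,0,0,0,0.05],[0.0005,0,0.0005,0,0,0,0.05],[0.0005,0,0.0005,0,0,0,0.05],[0,0,0.0005,0,0,0,0.05],[0,0,0,0,0,0,0.05],[0,0,0,0,0,0,0.05]]';
python3 -m creep '[[0,0,0.0005,0,0,0,0.05],[0,0,0,0,0,0,0.05],[0,0,0,0,0,0,0.05]]'
python3 -m creep '[[0.0005,0,0,0,0,0,0.05],[0,0,0,0,0,0,0.05],[0,0,0,0,0,0,0.05]]'
```

```text
time: 9.68
eef_pos: [0.5101, -0.1212, 0.0604]
tcp_rot: [-0.479, 0.52, -0.52, 0.479]
force: [-4.5, 3.3, 5.5]
opening: 0.0603
time: 9.93
eef_pos: [0.5103, -0.1213, 0.0604]
tcp_rot: [-0.48, 0.52, -0.52, 0.479]
force: [-5.3, 1.5, 6.5]
opening: 0.0604
time: 10.18
eef_pos: [0.5107, -0.1218, 0.0604]
tcp_rot: [-0.479, 0.52, -0.52, 0.479]
force: [-3.6, 2.8, 5.3]
opening: 0.0603
```

```bash
python3 -m creep '[[0.0005,-0.0002,0.0005,0,0,0,0.05],[0,0,0,0,0,0,0.05],[0,0,0,0,0,0,0.05]]'
python3 -m creep '[[0.0004,0,0.0004,0,0,0,0.05],[0,0,0,0,0,0,0.05],[0,0,0,0,0,0,0.05]]'
python3 - <<'E'
from h import *
a,c=grab("wrist","w10")
print(sensors.read_state()["torque"])
cv2.imwrite("pics/w10c.png",cv2.resize(a[90:320,160:500],None,fx=2.3,fy=2.3))
E
```

```text
time: 10.43
eef_pos: [0.5111, -0.1223, 0.0604]
tcp_rot: [-0.479, 0.52, -0.52, 0.479]
force: [-2.8, 2.9, 2.7]
opening: 0.0605
time: 10.68
eef_pos: [0.5112, -0.1223, 0.0604]
tcp_rot: [-0.479, 0.52, -0.519, 0.479]
force: [-3.5, 4.9, 4.2]
opening: 0.0601
[0.7503 0.6136 0.0306]
```

View pics/w10c.png

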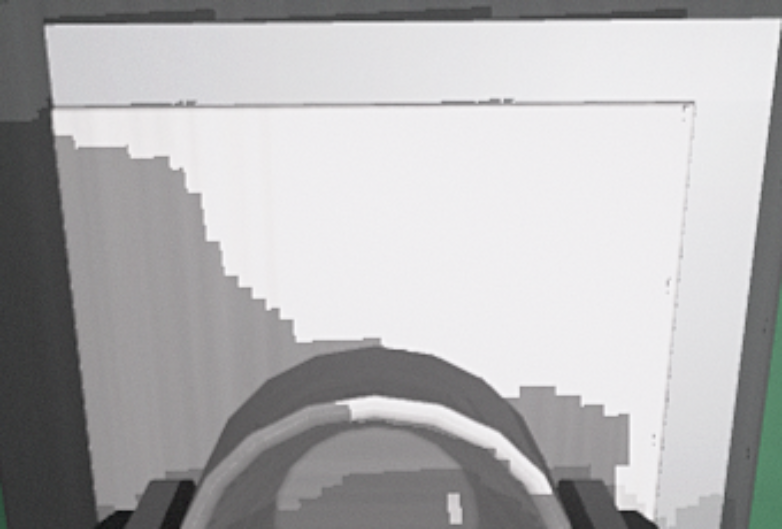

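```bash
python3 -m creep '[[0,0,0.0005,0,0,0,0.05],[0,0,0.0005,0,0,0,0.05],[0,0,0,0,0,0,0.05],[0,0,0,0,0,0,0.05]]'
python3 -m creep '[[0.0005,0,0,0,0,0,0.05],[0.0003,0,0,0,0,0,0.05],[0,0,0,0,0,0,0.05],[0,0,0,0,0,0,0.05]]'
python3 - <<'E'
from h import *
a,c=grab("wrist","w11")
print(sensors.read_state()["torque"])
cv2.imwrite("pics/w11c.png",np.vstack([cv2.resize(a[125:145,160:480],None,fx=2.5,fy=6,interpolation=0),np.rot90(cv2.resize(a[130:330,425:475],None,fx=6,fy=4,interpolation=0))]) if 0 else cv2.resize(a[120:330,170:480],None,fx=2.5,fy=2.5,interpolation=0))
E
```

```text
time: 11.07
eef_pos: [0.5112, -0.1223, 0.0604]
tcp_rot: [-0.48, 0.521, -0.519, 0.479]
force: [-6.9, 4.8, 6.7]
opening: 0.0601
time: 11.4
eef_pos: [0.5112, -0.1226, 0.0604]
tcp_rot: [-0.48, 0.521, -0.519, 0.479]
force: [-6.0, 9.0, 7.7]
opening: 0.0606
[1.2763 0.9529 0.023 ]
```

View pics/w11c.png

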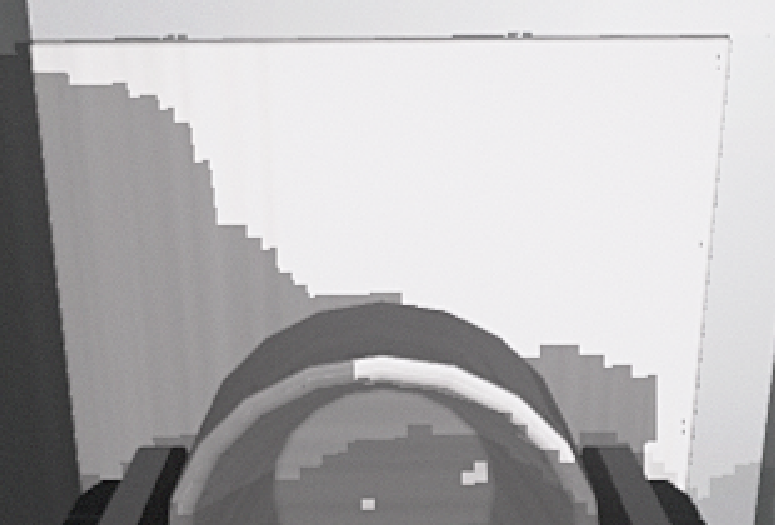

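```bash
python3 -m creep '[[0,0,0,0,0,0,0.066],[0,0,0,0,0,0,0.07],[0,0,0,0,0,0,0.076],[0,0,0,0,0,0,0.082],[0,0,0,0,0,0,0.0854],[0,0,0,0,0,0,0.0854],[0,-0.01,0,0,0,0,0.0854],[0,-0.02,0,0,0,0,0.0854],[0,-0.02,0,0,0,0,0.0854],[0,-0.03,0,0,0,0,0.0854],[0,-0.03,0,0,0,0,0.0854],[0,0,0,0,0,0,0.0854]]'
python3 -m creep '[[0,-0.03,0,0,0,0,0.0854],[0,-0.02,0,0,0,0,0.0854],[0,0,0,0,0,0,0.0854],[0,0,0,0,0,0,0.0854]]'
python3 - <<'E'
from h import *
a,c=grab("wrist","w12");b,_=grab("side","s12")
print(sensors.read_state()["eef_pos"])
cv2.imwrite("pics/w12c.png",np.hstack([cv2.resize(a[80:330,210:430],None,fx=2,fy=2,interpolation=2),cv2.resize(b[175:275,265:355],None,fx=4,fy=5,interpolation=2)]))
E
```

```text
time: 12.45
eef_pos: [0.5157, -0.1246, 0.1764]
tcp_rot: [0.477, -0.517, 0.523, -0.481]
force: [0.8, -0.3, -0.2]
opening: 0.085
time: 12.78
eef_pos: [0.5131, -0.1239, 0.2219]
tcp_rot: [0.479, -0.519, 0.521, -0.48]
force: [-0.5, -0.4, -0.6]
opening: 0.0852
[ 0.5119 -0.1235  0.2199]
```

View pics/w12c.png

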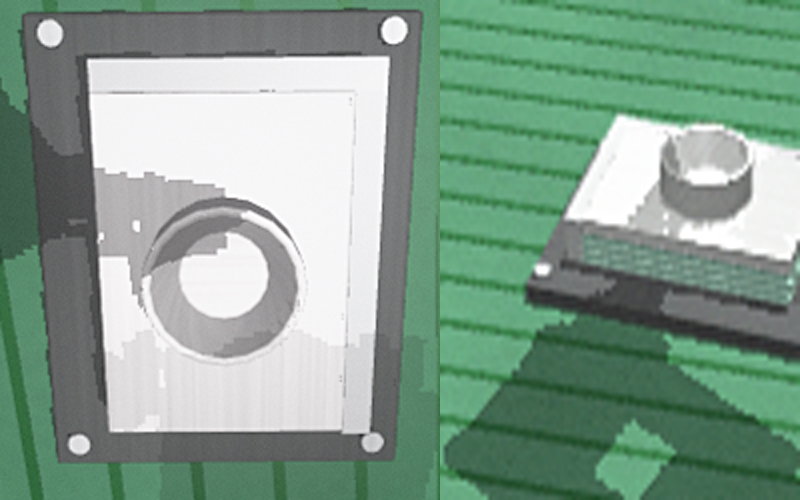

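Run:
```python
from h import *
s=sensors.read_state();c=cal("wrist")
P=onplane(c,np.array([(223.5,275),(179,275),(268,275),(223.5,232),(223.5,318)])/2+[210,80]-.25,.043);print("floor",P[:,:2],np.ptp(P[:,0]),np.ptp(P[:,1]))
print(onplane(c,np.array([(230,208),(222,361),(145,290),(304,282)])/2+[210,80]-.25,.063))
M=R.from_quat(s["tcp_rot"]).as_matrix();print(M)
Q=np.array([.579,.325,.22]);print(M.T@(Q-s["eef_pos"]),s["joints"])
```

```text
floor [[ 0.5093 -0.1218]
 [ 0.5107 -0.1044]
 [ 0.5079 -0.1392]
 [ 0.5264 -0.1232]
 [ 0.4916 -0.1203]] 0.03480152003832748 0.03480975891058216
[[ 0.5391 -0.1267  0.063 ]
 [ 0.4811 -0.119   0.063 ]
 [ 0.5113 -0.093   0.063 ]
 [ 0.5096 -0.1516  0.063 ]]
[[-0.0812 -0.001   0.9967]
 [-0.9967  0.0003 -0.0812]
 [-0.0002 -1.     -0.001 ]]
[-0.4525 -0.      0.0305] [-0.2594  0.3202  1.871   0.      0.9514  1.3926]
```

```bash
python3 -m creep '[[-0.0377,0,0.0025,0,0,0,0.06],[-0.0377,0,0.0025,0,0,0,0.06],[-0.0377,0,0.0025,0,0,0,0.06],[-0.0377,0,0.0025,0,0,0,0.06],[-0.0377,0,0.0025,0,0,0,0.06],[-0.0377,0,0.0025,0,0,0,0.06],[-0.0377,0,0.0025,0,0,0,0.06],[-0.0377,0,0.0025,0,0,0,0.06],[-0.0377,0,0.0025,0,0,0,0.06],[-0.0377,0,0.0025,0,0,0,0.06],[-0.0377,0,0.0025,0,0,0,0.06],[-0.0377,0,0.0025,0,0,0,0.06]]'
python3 -m creep '[[0,0,0,0,0,0,0.06],[0,0,0,0,0,0,0.06],[0,0,0,0,0,0,0.06]]'
python3 - <<'E'
from h import *
a,c=grab("wrist","w13")
E
```

```text
time: 13.88
eef_pos: [0.5782, 0.3263, 0.2185]
tcp_rot: [-0.48, 0.52, -0.52, 0.478]
force: [1.3, -1.7, 0.4]
opening: 0.0603
time: 14.13
eef_pos: [0.5781, 0.3242, 0.2187]
tcp_rot: [-0.481, 0.52, -0.52, 0.478]
force: [-0.0, -0.2, 0.3]
opening: 0.0597
```

View pics/w13.png

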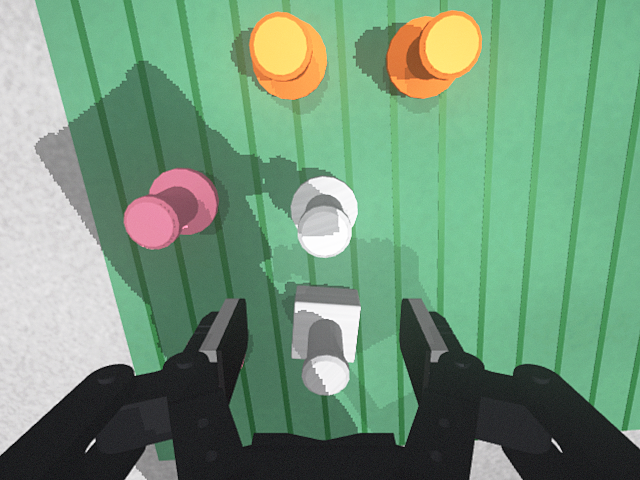

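The wrist view shows the weight's cap at (325,231) with its foot at (324,210). The square-based weight is below it, the orange ones above and the pink one to the left.

Run:
```python
from h import *
s=sensors.read_state();c=cal("wrist");im=cv2.imread("pics/w13.png").astype(int)
m=((im.max(2)-im.min(2)<25)&(im.min(2)>100)).astype(np.uint8)
print([np.where(m[v,280:370])[0][[0,-1]]+280 for v in (190,200,205,225,232,238,245,252)], np.where(m[150:275,324])[0][[0,-1]]+150)
rows=[(v,(np.where(m[v,280:370])[0][[0,-1]]+280).mean()) for v in range(225,255)]
cap=np.array([[np.median([r[1] for r in rows]),231.]])
# bottom edge of cap -> use cap bottom tangent & radius; foot: widest
print("cap mid",cap,onplane(c,cap,.095),"foot top edge",onplane(c,[(324,177.5)],.030),"cap bottom",onplane(c,[(325,256.5)],.092))
M=R.from_quat(s["tcp_rot"]).as_matrix();print(s["eef_pos"],M)
```

```text
[array([297, 351]), array([292, 356]), array([290, 356]), array([296, 352]), array([298, 350]), array([298, 350]), array([302, 347]), array([308, 340])] [176 257]
cap mid [[324. 231.]] [[0.5803 0.3228 0.095 ]] foot top edge [[0.6045 0.3207 0.03  ]] cap bottom [[0.5614 0.3237 0.092 ]]
[0.5783 0.3236 0.2191] [[-0.0815 -0.0025  0.9967]
 [-0.9967 -0.0016 -0.0815]
 [ 0.0018 -1.     -0.0023]]
```

```bash
python3 -m creep '[[0,0.02,0.0007,0,0,0,0.06],[0,0.03,0,0,0,0,0.06],[0,0.03,0,0,0,0,0.06],[0,0.03,0,0,0,0,0.06],[0,0.02,0,0,0,0,0.06],[0,0.012,0,0,0,0,0.06],[0,0.008,0,0,0,0,0.06],[0,0.004,0,0,0,0,0.06],[0,0,0,0,0,0,0.06],[0,0,0,0,0,0,0.06]]'
python3 - <<'E'
from h import *
a,c=grab("wrist","w14");b,_=grab("side","s14")
s=sensors.read_state();print(s["eef_pos"],s["force"])
cv2.imwrite("pics/w14c.png",np.hstack([cv2.resize(a[100:480,140:500],(420,440)),cv2.resize(b[270:370,190:280],(396,440))]))
E
```

```text
time: 15.02
eef_pos: [0.5805, 0.3249, 0.0676]
tcp_rot: [0.479, -0.52, 0.52, -0.48]
force: [0.9, 0.2, 1.1]
opening: 0.0601
[0.5806 0.3251 0.068 ] [ 0.6705 -0.4939 -0.0574]
```

View pics/w14c.png

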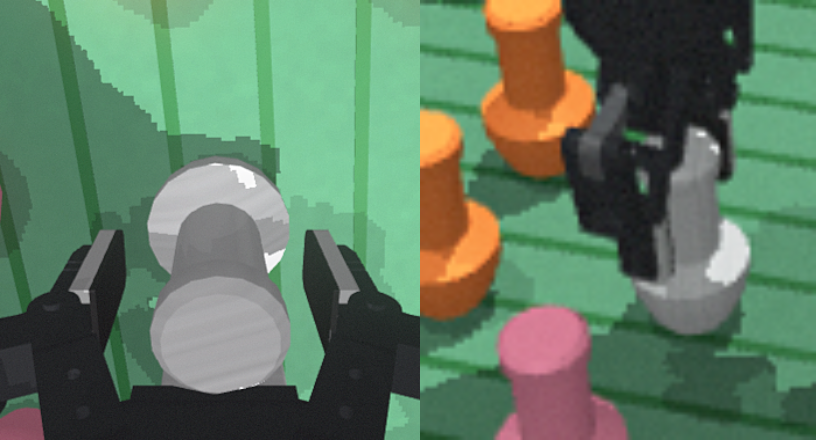

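```bash
python3 -m creep '[[0.0013,0.002,-0.001,0,0,0,0.06],[0,0.0015,0,0,0,0,0.06],[0,0,0,0,0,0,0.045],[0,0,0,0,0,0,0.038],[0,0,0,0,0,0,0.034],[0,0,0,0,0,0,0.03],[0,0,0,0,0,0,0.025],[0,0,0,0,0,0,0.02],[0,0,0,0,0,0,0.02],[0,0,0,0,0,0,0.02],[0,0,0,0,0,0,0.02]]'
python3 - <<'E'
from h import *
a,c=grab("wrist","w15");b,_=grab("side","s15")
s=sensors.read_state();print(s["eef_pos"],s["force"],s["opening"])
cv2.imwrite("pics/w15c.png",np.hstack([cv2.resize(a[100:480,140:500],(420,440)),cv2.resize(b[270:370,190:280],(396,440))]))
E
```

```text
time: 16.03
eef_pos: [0.5789, 0.3235, 0.0633]
tcp_rot: [0.479, -0.52, 0.52, -0.479]
force: [-1.1, -0.6, 5.1]
opening: 0.0303
[0.5788 0.3235 0.0633] [-0.9773 -1.2112  5.6671] 0.030988309083931173
```

View pics/w15c.png

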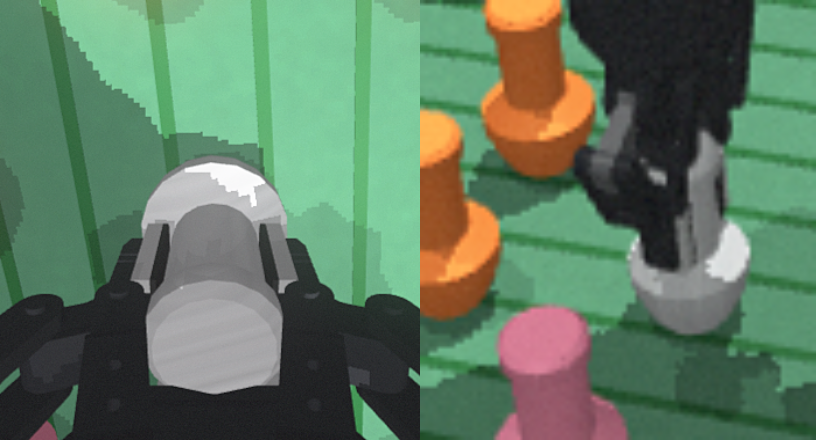

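```bash
python3 -m creep '[[0,-0.004,0,0,0,0,0.02],[0,-0.01,0,0,0,0,0.02],[0,-0.02,0,0,0,0,0.02],[0,-0.03,0,0,0,0,0.02],[0,-0.03,0,0,0,0,0.02],[0,-0.012,0,0,0,0,0.02],[0,0,0,0,0,0,0.02],[0,0,0,0,0,0,0.02]]'
python3 - <<'E'
from h import *
a,c=grab("wrist","w16");b,_=grab("side","s16")
s=sensors.read_state();M=R.from_quat(s["tcp_rot"]).as_matrix();print(s["eef_pos"],s["force"],s["torque"],s["opening"],M)
print(M.T@(np.array([.5105,-.1222,s["eef_pos"][2]])-s["eef_pos"]))
cv2.imwrite("pics/w16c.png",np.hstack([cv2.resize(a[100:480,140:500],(420,440)),cv2.resize(b[220:330,190:290],(400,440))]))
E
```

```text
time: 16.8
eef_pos: [0.5784, 0.3234, 0.1688]
tcp_rot: [0.479, -0.52, 0.52, -0.479]
force: [0.5, 0.3, -6.7]
opening: 0.0307
[0.5773 0.3228 0.1668] [ 0.2706 -0.177  -6.006 ] [ 0.0261  0.0023 -0.017 ] 0.030472294292649978 [[-0.0811 -0.0033  0.9967]
 [-0.9967 -0.0017 -0.0811]
 [ 0.002  -1.     -0.0031]]
[ 0.449   0.001  -0.0305]
```

View pics/w16c.png

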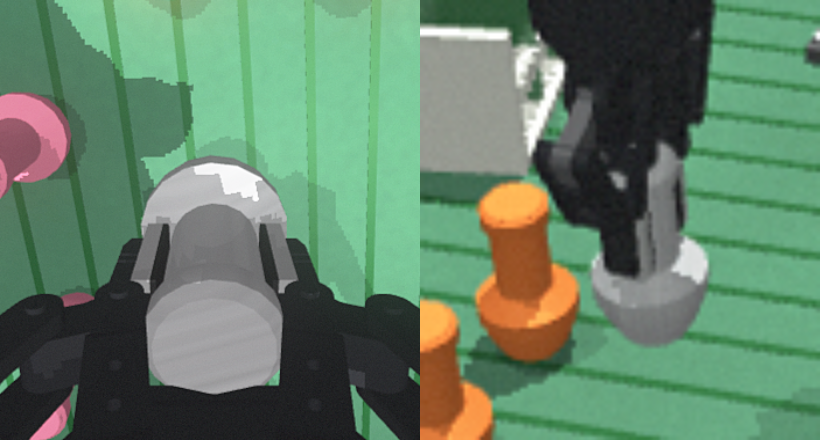

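Run:
```python
from h import *
s=sensors.read_state();c=cal("wrist");M=R.from_quat(s["tcp_rot"]).as_matrix();p=s["eef_pos"];print(p)
z=p[2]-.0633
f=lambda u,v:(u*360/420+140,v*380/440+100)
for n,uv,h in [("foot far",f(214,157),.0305),("foot L",f(142,228),.0305),("foot R",f(286,228),.0305),("cap L",f(147,320),.09),("cap R",f(282,320),.09),("cap bot",f(214,392),.096),("cap top",f(214,281),.096)]:
    print(n,((onplane(c,[uv],z+h)-p)@M)[0])
```

```text
[0.5773 0.3228 0.1668]
foot far [0.0001 0.0327 0.0283]
foot L [-0.0267  0.0327  0.0004]
foot R [0.0269 0.0329 0.0003]
cap L [-0.0164 -0.0267  0.0048]
cap R [ 0.0169 -0.0267  0.0048]
cap bot [ 0.0002 -0.0327 -0.0118]
cap top [ 0.0002 -0.0328  0.0198]
```

```bash
python3 -m creep '[[0.015,0,-0.001,0,0,0,0.02],[0.03,0,-0.002,0,0,0,0.02],[0.036,0,-0.0025,0,0,0,0.02],[0.036,0,-0.0025,0,0,0,0.02],[0.036,0,-0.0025,0,0,0,0.02],[0.036,0,-0.0025,0,0,0,0.02],[0.036,0,-0.0025,0,0,0,0.02],[0.036,0,-0.0025,0,0,0,0.02],[0.036,0,-0.0025,0,0,0,0.02],[0.036,0,-0.0025,0,0,0,0.02],[0.036,0,-0.0025,0,0,0,0.02],[0.036,0,-0.0025,0,0,0,0.02]]'
python3 -m creep '[[0.024,0,-0.002,0,0,0,0.02],[0.014,0,-0.001,0,0,0,0.02],[0.006,0,-0.0005,0,0,0,0.02],[0,0,0,0,0,0,0.02],[0,0,0,0,0,0,0.02],[0,0,0,0,0,0,0.02]]'
python3 - <<'E'
from h import *
a,c=grab("wrist","w17");b,_=grab("side","s17");d,_=grab("scene","c17")
s=sensors.read_state();M=R.from_quat(s["tcp_rot"]).as_matrix();print(s["eef_pos"],s["force"],s["opening"],M[:,1])
cv2.imwrite("pics/w17c.png",np.hstack([cv2.resize(a[60:480,140:500],(377,440)),cv2.resize(b[155:265,280:380],(400,440))]))
E
```

```text
time: 17.9
eef_pos: [0.516, -0.0797, 0.1676]
tcp_rot: [-0.48, 0.521, -0.519, 0.479]
force: [1.0, 0.2, -5.7]
opening: 0.0303
time: 18.4
eef_pos: [0.5107, -0.1205, 0.1685]
tcp_rot: [-0.48, 0.52, -0.519, 0.479]
force: [-0.5, 0.5, -5.6]
opening: 0.0309
[ 0.511  -0.1204  0.1689] [-0.1158  0.0746 -4.7801] 0.03032791616010344 [-0.0002  0.0001 -1.    ]
```

View pics/w17c.png

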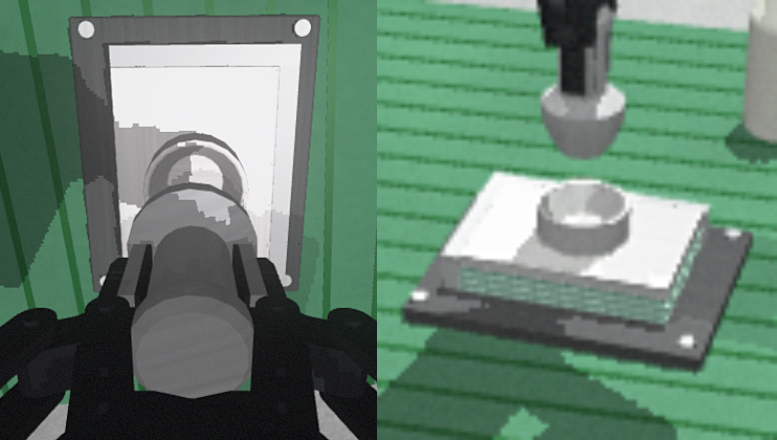

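```bash
python3 -m creep '[[0.0016,0.01,-0.0008,0,0,0,0.02],[0,0.012,0,0,0,0,0.02],[0,0.008,0,0,0,0,0.02],[0,0.004,0,0,0,0,0.02],[0,0.002,0,0,0,0,0.02],[0,0,0,0,0,0,0.02],[0,0,0,0,0,0,0.02]]'
python3 - <<'E'
from h import *
a,c=grab("wrist","w18");b,cb=grab("side","s18");d,cd=grab("scene","c18")
s=sensors.read_state();M=R.from_quat(s["tcp_rot"]).as_matrix();p=s["eef_pos"];print(p,s["force"],M[:,1])
cv2.imwrite("pics/w18c.png",np.hstack([cv2.resize(a[60:480,140:500],(377,440)),cv2.resize(b[185:250,295:365],(410,440),interpolation=2)]))
cv2.imwrite("pics/c18c.png",cv2.resize(d[180:270,250:350],None,fx=6,fy=6,interpolation=2))
E
```

```text
time: 19.13
eef_pos: [0.5102, -0.123, 0.1331]
tcp_rot: [0.479, -0.52, 0.52, -0.479]
force: [-0.2, 0.3, -5.6]
opening: 0.0305
[ 0.5103 -0.1231  0.1335] [ 0.0091 -0.0732 -5.4241] [ 0.0009 -0.0002 -1.    ]
```

View pics/w18c.png

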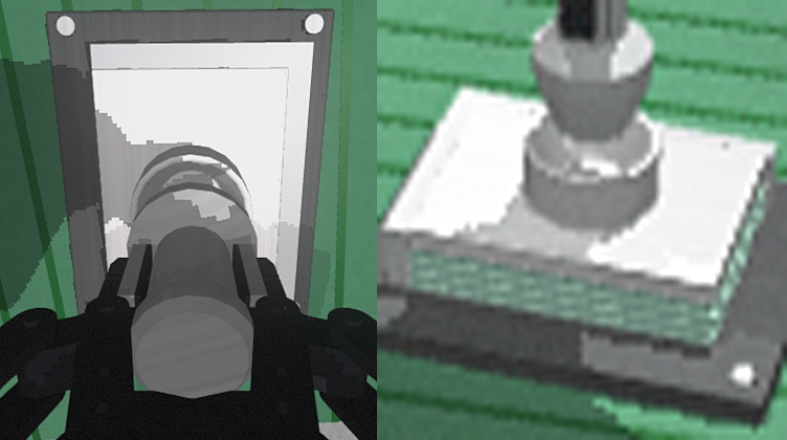

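View pics/c18c.png

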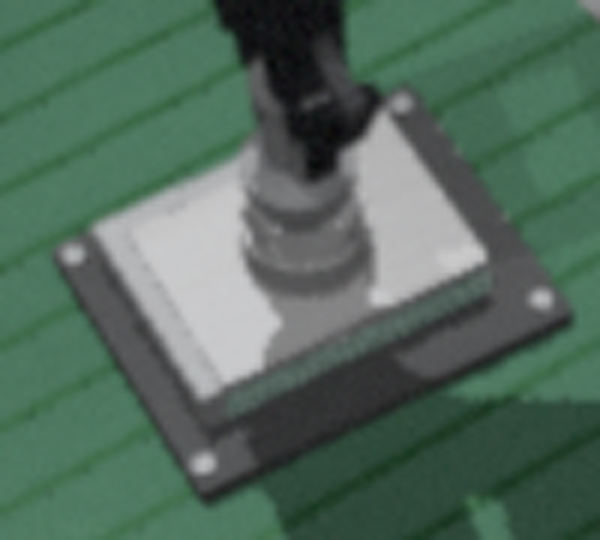

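```bash
python3 -m creep '[[-0.0008,0.003,0.0005,0,0,0,0.02],[0,0.004,0,0,0,0,0.02],[0,0.004,0,0,0,0,0.02],[0,0.003,0,0,0,0,0.02],[0,0.002,0,0,0,0,0.02],[0,0,0,0,0,0,0.02],[0,0,0,0,0,0,0.02]]'
python3 -m creep '[[0,0.0015,0,0,0,0,0.02],[0,0.0015,0,0,0,0,0.02],[0,0.001,0,0,0,0,0.02],[0,0,0,0,0,0,0.02],[0,0,0,0,0,0,0.02]]'
python3 - <<'E'
from h import *
a,c=grab("wrist","w19");b,cb=grab("side","s19")
s=sensors.read_state();print(s["eef_pos"],s["force"],s["torque"])
cv2.imwrite("pics/w19c.png",np.hstack([cv2.resize(a[60:480,140:500],(377,440)),cv2.resize(b[185:250,295:365],(410,440),interpolation=2)]))
E
```

```text
time: 19.87
eef_pos: [0.5104, -0.1222, 0.1168]
tcp_rot: [-0.479, 0.52, -0.52, 0.479]
force: [0.6, 1.0, -5.0]
opening: 0.0306
time: 20.28
eef_pos: [0.5105, -0.1222, 0.113]
tcp_rot: [-0.479, 0.52, -0.52, 0.479]
force: [-0.1, 0.9, -4.6]
opening: 0.03
[ 0.5106 -0.1222  0.1131] [ 0.784  -0.8562 -4.6291] [ 0.034   0.0146 -0.0079]
```

View pics/w19c.png

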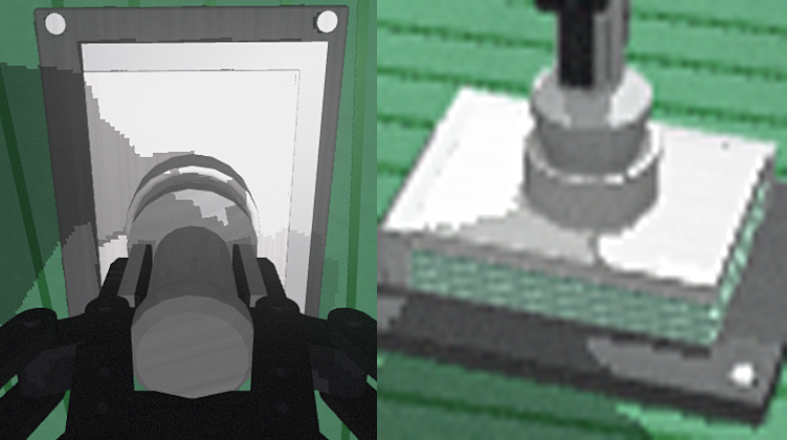

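```bash
python3 -m creep '[[0,0.001,0,0,0,0,0.02],[0,0.001,0,0,0,0,0.02],[0,0.001,0,0,0,0,0.02],[0,0,0,0,0,0,0.02],[0,0,0,0,0,0,0.02]]'
python3 -m creep '[[0,0.0008,0,0,0,0,0.02],[0,0.0008,0,0,0,0,0.02],[0,0,0,0,0,0,0.02],[0,0,0,0,0,0,0.02]]'
python3 -m creep '[[0,0.0006,0,0,0,0,0.02],[0,0.0005,0,0,0,0,0.02],[0,0,0,0,0,0,0.02],[0,0,0,0,0,0,0.02]]'
```

```text
time: 20.8
eef_pos: [0.5104, -0.1222, 0.1099]
tcp_rot: [-0.479, 0.52, -0.52, 0.479]
force: [0.4, -0.1, -5.2]
opening: 0.0305
time: 21.13
eef_pos: [0.5105, -0.1222, 0.1084]
tcp_rot: [-0.479, 0.52, -0.52, 0.479]
force: [-1.2, -0.3, -5.4]
opening: 0.031
time: 21.47
eef_pos: [0.5105, -0.1222, 0.1073]
tcp_rot: [-0.479, 0.52, -0.52, 0.479]
force: [0.6, -0.7, -6.0]
opening: 0.0306
```

No contact with the flanks yet, and about 1 mm remains.

```bash
python3 -m creep '[[0,0.0004,0,0,0,0,0.02],[0,0.0003,0,0,0,0,0.02],[0,0,0,0,0,0,0.02],[0,0,0,0,0,0,0.02]]'
python3 -m creep '[[0,0.0003,0,0,0,0,0.02],[0,0.0003,0,0,0,0,0.02],[0,0,0,0,0,0,0.02],[0,0,0,0,0,0,0.02]]'
```

```text
time: 21.8
eef_pos: [0.5105, -0.1222, 0.1066]
tcp_rot: [-0.479, 0.52, -0.52, 0.479]
force: [-0.2, -0.3, -5.4]
opening: 0.0309
time: 22.13
eef_pos: [0.5107, -0.1222, 0.1063]
tcp_rot: [0.479, -0.52, 0.52, -0.479]
force: [-0.8, -0.3, -1.5]
opening: 0.0304
```

```bash
python3 -m creep '[[0,0.0002,0,0,0,0,0.02],[0,0.0001,0,0,0,0,0.02],[0,0,0,0,0,0,0.02],[0,0,0,0,0,0,0.02]]'
python3 - <<'E'
from h import *
a,c=grab("wrist","w20");b,cb=grab("side","s20")
s=sensors.read_state();print(s["eef_pos"],s["force"],s["torque"])
cv2.imwrite("pics/w20c.png",np.hstack([cv2.resize(a[60:480,140:500],(377,440)),cv2.resize(b[185:250,295:365],(410,440),interpolation=2)]))
E
```

```text
time: 22.47
eef_pos: [0.5109, -0.1223, 0.1062]
tcp_rot: [0.479, -0.52, 0.52, -0.48]
force: [-1.0, 0.5, 5.8]
opening: 0.0302
[ 0.5109 -0.1223  0.1062] [-1.4441  1.4478  5.7909] [0.1059 0.1553 0.0194]
```

View pics/w20c.png

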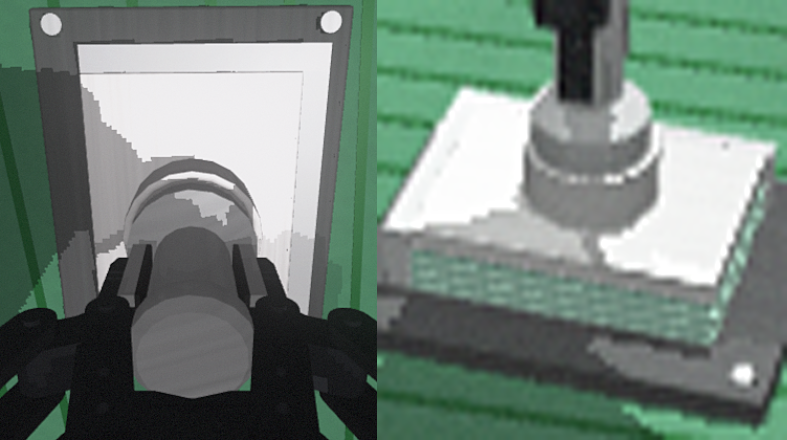

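```bash
python3 -m creep '[[0,0,0,0,0,0,0.034],[0,0,0,0,0,0,0.038],[0,0,0,0,0,0,0.045],[0,0,0,0,0,0,0.055],[0,0,0,0,0,0,0.062],[0,0,0,0,0,0,0.062],[0,0,0,0,0,0,0.062]]'
python3 -m creep '[[0,-0.005,0,0,0,0,0.062],[0,-0.012,0,0,0,0,0.062],[0,-0.02,0,0,0,0,0.062],[0,-0.03,0,0,0,0,0.062],[0,-0.03,0,0,0,0,0.062],[0,-0.025,0,0,0,0,0.062],[0,0,0,0,0,0,0.062],[0,0,0,0,0,0,0.062],[0,0,0,0,0,0,0.062]]'
python3 - <<'E'
from h import *
a,c=grab("wrist","w21");b,cb=grab("side","s21");d,_=grab("scene","c21")
s=sensors.read_state();print(s["eef_pos"],s["force"])
cv2.imwrite("pics/w21c.png",np.hstack([cv2.resize(a[60:400,180:460],(362,440)),cv2.resize(b[175:250,290:365],(430,440),interpolation=2)]))
E
```

```text
time: 23.15
eef_pos: [0.5105, -0.1222, 0.1057]
tcp_rot: [-0.479, 0.52, -0.52, 0.479]
force: [-0.1, -0.6, 0.4]
opening: 0.062
time: 23.9
eef_pos: [0.5101, -0.1221, 0.2275]
tcp_rot: [-0.479, 0.52, -0.52, 0.479]
force: [0.0, -0.8, -1.6]
opening: 0.0617
[ 0.5097 -0.122   0.2264] [-0.739   0.7211 -0.2996]
```

View pics/w21c.png

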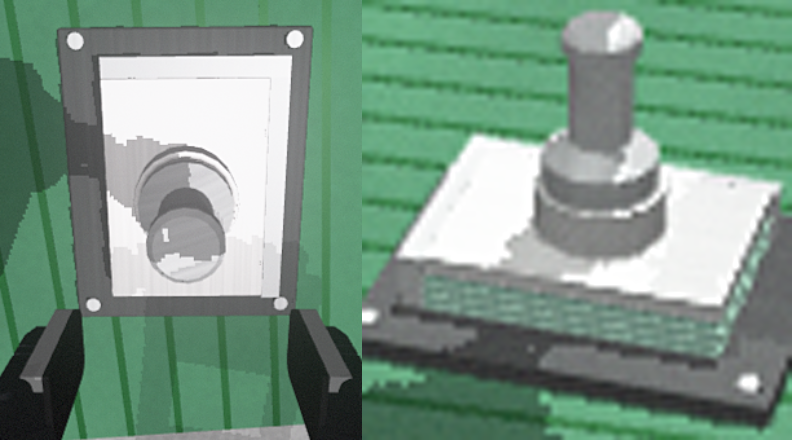

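View pics/c21.png

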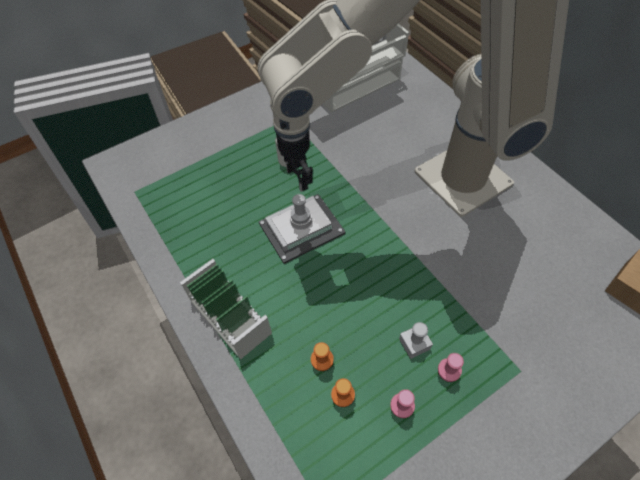

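Run:
```python
from h import *
a=cv2.imread("pics/w21.png");c=cal("wrist");b=cv2.imread("pics/side0.png")
cv2.imwrite("pics/w21d.png",cv2.resize(a[90:300,245:415],None,fx=2.8,fy=2.8,interpolation=0))
f=lambda u,v:(u*280/362+180-.4,v*340/440+60-.4); g=lambda u,v:(u*75/430+290-.4,v*75/440+175-.4)
cs=cal("side")
A=[(c,f(186.5,245)),(cs,g(602-362,33))]
# two-view triangulation of cap-top centre
Ps=[k[0]@np.linalg.inv(k[1])[:3] for k,_ in A]
X=cv2.triangulatePoints(Ps[0],Ps[1],np.array(A[0][1]).reshape(2,1),np.array(A[1][1]).reshape(2,1)).ravel();X=X[:3]/X[3];print("cap top",X)
print([onplane(k,[u],.140)[0] for k,u in A])
```

```text
cap top [ 0.5123 -0.122   0.1357]
[array([ 0.5128, -0.1225,  0.14  ]), array([ 0.5112, -0.1135,  0.14  ])]
```

View pics/w21d.png

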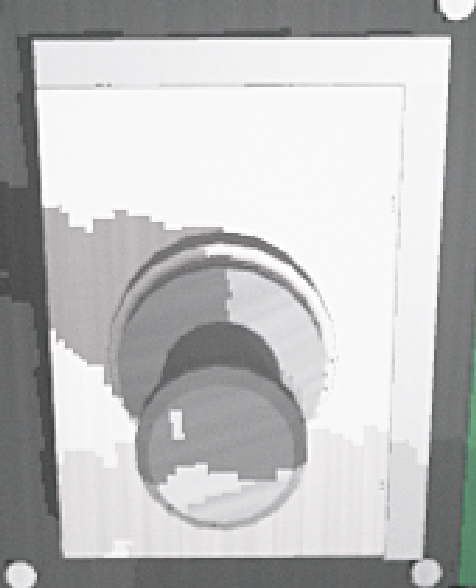

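The close crop shows only hairlines of even width at both fences: along the top at row ~85, and along the right from (404,85) to (388,555). The weight stands centred and upright in the dish.

```bash
python3 -c "
from bench import ticket;print(ticket.hand_in())"
```

```text
the job is handed in; nothing more can be done
None
```

The plate is on the glass, square and snug against both fences, and the grey domed-foot weight is seated upright in its dish. I handed the job in with the robot clear, at about 24 s of the 54 s allowed.

**What I did**
- I lowered the plate onto the glass and slid it against both fences with under 10 N of sideways force, then released it.
- I took the grey domed-foot weight by its neck and lowered it into the dish. It touched the floor at TCP height 106.3 mm, the predicted height, without catching the flanks. It was seated with roughly 11 N, then released.

**Last checks**
- **Plate:** only hairline gaps of even width show along both fences, before and after seating the weight.
- **Weight:** it stands upright and centred in the wrist and side views.
- **Bystanders:** the square-based weight and the other lookalikes are where they were in the last scene view. The bottle is partly hidden behind the gripper there; the arm passed well above it.

**One disagreement:** triangulating the cap top from the wrist and side views gave 136 mm, against the expected 140 mm. The side view was off by about the same amount when I first measured the weight on the bench. I put it down to calibration and trusted the contact height.

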